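# Tip the used markers into the disinfector's well and set its timer

## Task

Take the blue cup by its handle, carry it with the three markers in it to the white disinfector and, holding it low over the sunken well, tip it steeply so that all three slide over the raised walls into the well; then stand the empty cup upright back in the middle of its cork coaster and let go of it. After that turn only the black outer ring of the dial until its yellow pointer meets the long green mark, leaving the red inner knob as it is set. Do not shift the other things on the desk.

Things in the scene. Friction and masses are not known exactly. Their poses are not given: they have to be found in the camera images.
- cup: Blue open cup, 80 mm tall, flared from 62 mm wide at the foot to 102 mm at the mouth, wall 4 mm, floor 5 mm, slippery inside, 0.13-0.25 kg. A level bar handle (18 mm wide, 22 mm tall, centred 55 mm above the underside) runs out along the cup's -x to 142 mm from its axis. Origin: centre of the underside. It starts upright on the coaster, the handle roughly towards the robot, markers inside.
- cup_handle (a point): Point in the middle of the free part of the cup's handle, 100 mm out from the cup's axis and 55 mm above its underside: the place to grip it.
- cup_mouth (a point): Centre of the cup's mouth, 80 mm above its underside on the cup's axis.
- coaster: Round cork coaster fixed to the desk, diameter 112 mm, 4 mm thick; origin at the centre of its underside. The cup starts on it and goes back on it.
- disinfector: White tray disinfector fixed to the desk, 180 mm (x) by 300 mm (y), origin at the centre of its underside, z up, a blue stripe along its -x face. Its +y half holds the well; its -y half is a flat deck 60 mm above the desk with a dial of two concentric knobs on it.
- well (a point): Centre of the well's floor, 12 mm above the desk. The well is a recess of 140 mm along the disinfector's x by 120 mm along its y (inside), closed on all sides by walls 8 mm thick whose tops stand 100 mm above the desk (88 mm above the well floor, 40 mm above the deck). Axes as the disinfector's.
- dial_centre (a point): Point on the common vertical axis of the two knobs, 15 mm above the deck (75 mm above the desk), half way up the outer ring.
- timer_ring (a joint): Angle of the outer ring (timer): black, 54 mm wide, from the deck to 26 mm above it, with a yellow pointer line. 0: pointer along the disinfector's +y; grows clockwise seen from above; 1.571: pointer at the long green mark, along +x. Turns from -0.2 to 3.2 with light friction (0.05 N m), stays where left, starts at 0.1 to 0.9.
- timer_pointer (a point): Outer end of the yellow pointer line, on the ring's upper edge, 27 mm from the dial's axis.
- level_mark (a point): Edge point at the end of the white line on top of the inner knob (lamp level): red, 24 mm in diameter, on top of the outer ring, from 27 to 45 mm above the deck, on the same axis. It turns separately and very easily. This point lies 12 mm from the axis.
- sanitiser: Bystander: green bottle with white cap, standing, diameter 60 mm, 165 mm tall; origin at the centre of its underside. It stands about 140 mm to one side of the cup's handle, sometimes left, sometimes right.
- ink_pad: Bystander: low blue ink pad with a black top, 85 x 65 x 18 mm, on the other side of the cup's handle; origin under its centre.
- stamp_a: Bystander: wooden hand stamp, standing, foot diameter 40 mm, 83 mm tall, beyond the cup; origin under its centre.
- stamp_b: Bystander: wooden hand stamp, same size, before the disinfector; origin under its centre.
- ink_box_red: Bystander: small red box 60 x 45 x 50 mm tall, beyond the cup; origin under its centre.
- ink_box_blue: Bystander: small blue box 45 x 45 x 70 mm tall, beyond the disinfector; origin under its centre.
- marker_red_mid (a point): Middle of the red capped marker pen with a white barrel: an 80 mm long, 18 mm thick smooth cylinder, about 25 g, its long axis z. It starts upright inside the cup and is slippery in it.
- marker_green_mid (a point): Middle of the green capped marker pen with a white barrel: an 80 mm long, 18 mm thick smooth cylinder, about 25 g, its long axis z. It starts upright inside the cup and is slippery in it.
- marker_yellow_mid (a point): Middle of the yellow capped marker pen with a white barrel: an 80 mm long, 18 mm thick smooth cylinder, about 25 g, its long axis z. It starts upright inside the cup and is slippery in it.

How it is judged (in metres and radians):
On the way, in this order (a step that is already met when the one before it is completed fails the run):
1. cup over the well (mouth centre within 100 mm sideways of its centre, under 120 mm above its wall tops), tilted over 35 degrees, all three markers still in it (angle between cup's own z axis and vertical above 0.6 rad and horizontal distance between cup_mouth and well below 0.1 m and z of cup_mouth in the frame of well below 0.208 m and distance between each of marker_red_mid, marker_green_mid, marker_yellow_mid and cup_mouth below 0.075 m), for 0.04 s.
2. all three markers lie in the well (x of marker_red_mid in the frame of well between -0.07 and 0.07 m and y of marker_red_mid in the frame of well between -0.06 and 0.06 m and z of each of marker_red_mid, marker_green_mid, marker_yellow_mid in the frame of well below 0.08 m and x of marker_green_mid in the frame of well between -0.07 and 0.07 m and y of marker_green_mid in the frame of well between -0.06 and 0.06 m and x of marker_yellow_mid in the frame of well between -0.07 and 0.07 m and y of marker_yellow_mid in the frame of well between -0.06 and 0.06 m), for 0.2 s.
3. the cup stands upright on the coaster, released (horizontal distance between cup and coaster below 0.025 m and height (world z) of cup below 0.012 m and angle between cup's own z axis and vertical below 0.1 rad and contact force between the fingers and cup below 0.1 N and linear speed of cup below 0.02 m/s), for 0.2 s.
4. the timer ring's pointer is at the green mark (value of joint timer_ring between 1.451 and 1.691 rad), for 0.2 s.
At the end, for the whole second after the job is handed in: All three markers lie inside the well, below the tops of its walls; the cup stands upright (within 6 degrees), at rest and released on the coaster, its axis within 25 mm of the coaster's centre; the outer ring stands within 7 degrees (0.12 rad) of the green mark (1.571); the bystanders are at rest (all of step 2 and all of step 3 and all of step 4 and linear speed of each of sanitiser, ink_pad, stamp_a, stamp_b, ink_box_red, ink_box_blue below 0.02 m/s); the robot touches nothing.
It fails at once if the red inner knob is turned (its edge point moves more than 4 mm, about 19 degrees) (distance of level_mark from where it was at the start of the episode above 0.004 m).
It fails at once if a bystander (bottle, ink pad, stamp or ink box) is shifted by more than 20 mm or knocked over (distance of any of sanitiser, ink_pad, stamp_a, stamp_b, ink_box_red, ink_box_blue from where it was at the start of the episode above 0.02 m).
It also fails if it takes over 72 s, if anything falls off the work surface, if the arm or the gripper's body presses on something with over 40 N, if the wrist force passes 120 N, or if a joint passes its speed limit or range.

## Robot

A 6-joint arm with a two-finger parallel gripper is mounted at the origin on the work surface. World frame = base frame: x ahead of the robot, y to its left, z up, the work surface at z = 0. Lengths are in m, angles in degrees, forces in N, time in s.
With the tool pointing down it reaches from about 0.25 to 0.8 m from the base axis. Payload 8.5 kg.
Tool frame: the origin (TCP) lies at the centre of the arm's flange, where the gripper is bolted on; the fingertips stand 173 mm ahead of it and the grasp point (between the pads) lies 155 mm ahead of it; y points along the fingers, z is the direction in which the jaws open and shut, and the axes are right-handed (so a half turn about y gives the same grasp; the last joint's range is limited). The gripper opens to 85 mm and grips with 20 to 120 N. Pads are 22 mm wide; open, the fingers measure 114 mm over their backs; the gripper's body (76 mm by 85 mm) begins 54 mm behind the grasp point. The pads swing forward as they close: fully open they stand 13 mm farther back than shut.
Start: joints at [0, 13.648, -0.773, 75.585, 0, 90], TCP at [0.525, 0, 0.405] pointing down, gripper open.
Joint ranges: [-152.45, 152.45], [-59.26, 108.67], [-65.41, 83.53], [-104.44, 129.93], [-82.83, 76.93], [-180, 180]. Speed limits (degrees/s): [127.2, 127.2, 159.86, 180, 180, 180].

## Interface

Orientations are given as a 3x3 rotation matrix whose columns are the frame's x, y, z axes.
In Python, from bench import r, grab_frame, get_calibration gives the robot as it stands.
- The arm moves only by the tool move_arm, never from a script. Its argument "commands" is a list of rows, each an object with "delta_pos": the shift along the world's x, y, z in mm, a list of three; "twist": the turn, a rotation vector about the world's x, y, z in rad, a list of three; "gripper": the finger opening in mm, from 0 to 85.4. In form: [{"delta_pos": [tx, ty, tz], "twist": [rx, ry, rz], "gripper": gripper}, ...]. A call has 1 to 5 rows; each row is the pose to reach, as a shift and turn from the pose commanded when the call began; what a row does not reach only later rows make up. A row lasts 1/10 s, in which the tool goes at most 50 mm and 8.59 degrees, less where a joint would pass 70% of its speed; a pose out of reach is approached as far as the arm can. A call with a gripper value outside its range is refused whole. The fingers move at their own pace and stop on an object; "force" is the grip in N (left out, the last holds). Time passes only in rows, so rows that repeat a pose let the fingers close. It gives the time, the measured TCP pose, the force and the opening at its end, in the units of the state.
- r.sense(): the state, without advancing time (a new reading comes with each control period).
- grab_frame(name): name is "scene" or "side" or "wrist"; returns (picture, depth): 384x512x3 uint8, blue, green, red; 384x512 float32, m along the optical axis (not along the pixel's ray), 0 where there is no reading.
- get_calibration(name): a dict with "mtx" (3x3 intrinsics, pixels), "dist" ([k1, k2, p1, p2, k3] as OpenCV has them; the pictures are not rectified), "extrinsics" (4x4, takes a point from world to camera coordinates). Camera axes: x right, y down, z forward; pixel columns grow to the right and rows downward; lengths in m; the calibration is good to about 2 mm. A picture is of the moment at which its call begins: read the wrist's pose just before it. get_calibration takes no time and is no camera call; for the wrist camera it gives the pose at the moment of the call.
- r.finish_job(): hands the job in, once; it reports no verdict.
The state is a dict: "t": time; "qpos": joint angles; "qd": joint speeds; "tau": joint torques, N m; "ee_pos": TCP position; "ee_rot": TCP orientation; "wrist_force": force on the tool from outside, world axes, zero at the start; "wrist_torque": the same for the moment, N m; "opening": opening from 0.0 (shut) to 1.0 (fully open).
Only numpy, scipy, OpenCV 4.12 (cv2) and the standard library are available. Lean on these libraries where they do the work, as an engineer would, in place of code of your own. Each camera call takes 0.05 s, during which the arm holds its last target. There are 200 camera calls.

## Working session

There is one attempt and no reset: what is moved stays moved. The work goes in short steps, Python scripts to look and compute and a tool call to move; the robot and the scene stay as the last step left them, time stands still between calls to the robot, and variables do not carry over. Pictures are saved under pics/ and viewed, about 8 in all and at most 12, crops included, and the job is handed in when it is done.

Besides the shell and the picture viewer there is one more tool, called after "Call:" in YAML: its name, and indented under it one key for each argument. move_arm: Moves the arm, as the interface text tells. Its arguments: {"type":"object","properties":{"commands":{"type":"array","items":{"type":"object","properties":{"delta_pos":{"type":"array","items":{"type":"number"}},"twist":{"type":"array","items":{"type":"number"}},"gripper":{"type":"number"}}}},"force":{"type":"number"}},"required":["commands"]}

```bash
ls; mkdir -p pics; cat > h.py <<'E'
import numpy as np, cv2
from bench import r, grab_frame, get_calibration
def load(n):
    d=np.load(f'{n}.npz'); return d['im'],d['de'],d['K'],d['D'],d['E']
def snap(n,tag=None):
    c=get_calibration(n); im,de=grab_frame(n)
    K,D,E=[np.array(c[k],float) for k in('mtx','dist','extrinsics')]
    np.savez(f'{tag or n}.npz',im=im,de=de,K=K,D=D,E=E); cv2.imwrite(f'pics/{tag or n}.png',im)
    return im,de,K,D,E
def ray(s,uv):
    _,_,K,D,E=s; p=cv2.undistortPoints(np.array(uv,float).reshape(-1,1,2),K,D).reshape(-1,2)
    R=E[:3,:3]; return -R.T@E[:3,3], np.c_[p,np.ones(len(p))]@R
def onplane(s,uv,z):
    o,d=ray(s,uv); return o+d*((z-o[2])/d[:,2])[:,None]
def cloud(s):
    de=s[1]; v,u=np.mgrid[:384,:512]; o,d=ray(s,np.c_[u.ravel(),v.ravel()])
    P=o+d*de.ravel()[:,None]; P[de.ravel()==0]=np.nan; return P.reshape(384,512,3)
E
python3 - <<'E'
from h import *
print(r.sense()['t'])
a=snap('scene'); b=snap('side')
cv2.imwrite('pics/both.png',np.hstack([a[0],b[0]])[:, :])
for s in(a,b): print(-s[4][:3,:3].T@s[4][:3,3], s[2][0,0])
im=cv2.resize(np.hstack([a[0],b[0]]),(800,300)); 
E
```

```text
pics
0.0
[ 0.95504806 -0.63852545  0.60301882] 387.17097524257105
[0.00982952 0.83993386 0.92860724] 432.5468577596932
```

View pics/scene.png

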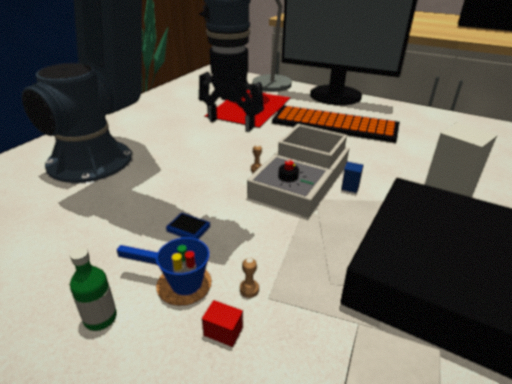

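View pics/side.png

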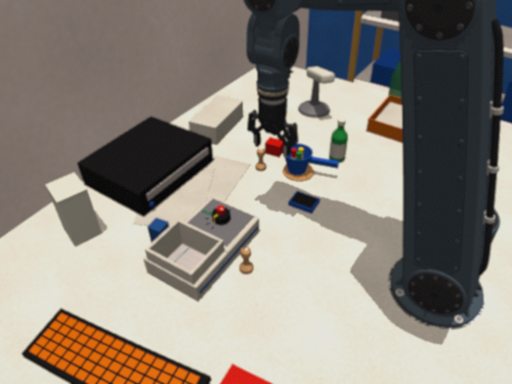

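The scene view shows the cup at (184,265) with its handle to (120,251), bottle (92,295), pad (188,225) and stamp (249,278). The disinfector is around (300,165) and its dial at (289,170). The side view shows the well at (187,252), the cup at (298,160) and the dial at (222,214).

```bash
python3 - <<'E'
from h import *
for n in('scene','side'):
    s=load(n); P=cloud(s); im=s[0]; hsv=cv2.cvtColor(im,cv2.COLOR_BGR2HSV); H,S,V=[hsv[...,i].astype(int) for i in range(3)]
    box=(P[...,0]>.2)&(P[...,0]<.9)&(abs(P[...,1])<.5)&(P[...,2]<.2)
    print(n)
    b=box&(H>100)&(H<130)&(S>120)&(P[...,2]>.006)
    k,l,st,c=cv2.connectedComponentsWithStats(b.astype(np.uint8))
    for i in range(1,k):
        if st[i,4]>40:
            q=P[l==i]; print('blue',st[i],np.percentile(q,[2,50,98],axis=0).round(3).tolist())
    for nm,m in dict(red=(H<6)|(H>174),yel=(H>22)&(H<35),grn=(H>45)&(H<90),org=(H>8)&(H<20)).items():
        b=box&m&(S>(110))&(V>50)&(P[...,2]>.006)
        k,l,st,c=cv2.connectedComponentsWithStats(b.astype(np.uint8))
        for i in range(1,k):
            if st[i,4]>8:
                q=P[l==i]; print(nm,st[i],np.percentile(q,[2,50,98],axis=0).round(3).tolist())
    # disinfector tops
    for lo,hi in((.094,.106),(.056,.064)):
        b=box&(P[...,2]>lo)&(P[...,2]<hi)&(S<70)
        k,l,st,c=cv2.connectedComponentsWithStats(b.astype(np.uint8))
        i=1+np.argmax(st[1:,4]); q=P[l==i][:,:2].astype(np.float32)
        print(lo,st[i],cv2.minAreaRect(q),np.median(P[l==i][:,2]))
E
```

```text
scene
blue [343 163  19  29 409] [[0.719, 0.245, 0.009], [0.74, 0.251, 0.052], [0.759, 0.28, 0.072]]
blue [ 118  214   91   80 2354] [[0.435, -0.288, 0.012], [0.539, -0.251, 0.064], [0.616, -0.09, 0.085]]
red [228 116  17   7  73] [[0.201, 0.461, 0.006], [0.229, 0.479, 0.008], [0.262, 0.499, 0.01]]
red [255 122   8   5  29] [[0.303, 0.469, 0.006], [0.319, 0.488, 0.008], [0.332, 0.498, 0.01]]
red [284 160  10  10  74] [[0.566, 0.133, 0.06], [0.604, 0.138, 0.101], [0.614, 0.229, 0.106]]
red [185 251  10  18 129] [[0.572, -0.246, 0.061], [0.586, -0.242, 0.082], [0.592, -0.23, 0.09]]
red [ 202  300   41   46 1320] [[0.668, -0.319, 0.009], [0.7, -0.306, 0.049], [0.726, -0.273, 0.052]]
yel [172 253  11  17 138] [[0.532, -0.263, 0.055], [0.569, -0.258, 0.082], [0.575, -0.226, 0.09]]
grn [177 245  10   8  65] [[0.534, -0.239, 0.065], [0.559, -0.232, 0.088], [0.568, -0.207, 0.091]]
grn [ 71 264  36  32 734] [[0.475, -0.413, 0.1], [0.498, -0.395, 0.114], [0.511, -0.367, 0.134]]
org [252 147   9  24 116] [[0.46, 0.201, 0.009], [0.471, 0.209, 0.053], [0.479, 0.217, 0.079]]
org [241 261  17  36 4
[... 1683 characters left out ...]
6   5  11] [[0.513, -0.258, 0.006], [0.526, -0.245, 0.007], [0.532, -0.228, 0.008]]
org [288 172   4   6   9] [[0.565, -0.212, 0.006], [0.573, -0.199, 0.007], [0.585, -0.189, 0.008]]
org [301 177   7   4   9] [[0.514, -0.219, 0.006], [0.521, -0.213, 0.007], [0.525, -0.198, 0.008]]
org [240 248  12  25 176] [[0.448, 0.216, 0.008], [0.458, 0.228, 0.025], [0.474, 0.238, 0.082]]
0.094 [ 127  134   84   61 1118] ((0.8727446794509888, 0.050578296184539795), (0.054379675537347794, 0.36206483840942383), 0.03558048605918884) 0.1005802168323775
0.056 [ 143  197  116   92 2003] ((0.5986270904541016, 0.23215332627296448), (0.18172091245651245, 0.3016819655895233), 1.613258957862854) 0.060736575473638976
```

```bash
python3 - <<'E'
from h import *
from scipy.optimize import least_squares
S0=r.sense(); print(np.round(S0['ee_rot'],3).tolist(), np.round(S0['qpos'],2))
rim=[];hd=[];wl=[];co=[];kn=[]
for n in('scene','side'):
    s=load(n); P=cloud(s); hsv=cv2.cvtColor(s[0],cv2.COLOR_BGR2HSV); H,S,V=[hsv[...,i].astype(int) for i in range(3)]
    blue=(H>100)&(H<130)&(S>120)
    d=np.hypot(P[...,0]-.56,P[...,1]+.24)
    q=P[blue&(d<.06)&(P[...,2]>.079)&(P[...,2]<.09)]; f=least_squares(lambda p:np.hypot(*(q[:,:2]-p).T)-.049,[.56,-.24],loss='soft_l1',f_scale=.003).x
    print(n,'rim',f.round(4),len(q),q[:,2].mean())
    d=np.hypot(*(P[...,:2]-f).transpose(2,0,1)); h=P[blue&(d>.065)&(d<.145)&(P[...,2]>.064)&(P[...,2]<.076)]
    m=h[:,:2].mean(0); u=np.linalg.svd(h[:,:2]-m)[2][0]; u*=np.sign(u[0])
    print(' handle',len(h),m.round(4),'yaw pca',np.degrees(np.arctan2(u[1],u[0])),'yaw axis',np.degrees(np.arctan2(*(f-m)[::-1])),h[:,2].mean(), 'ext',np.hypot(*(h[:,:2]-f).T).max())
    o=(H>5)&(H<22)&(S>70)&(d<.065); uv=np.argwhere(o)[:,::-1]
    c=onplane(s,cv2.convexHull(uv.astype(np.int32)).reshape(-1,2),.003)
    print(' coaster hull',len(c),least_squares(lambda p:np.hypot(*(c[:,:2]-p).T)-.056,f,loss='soft_l1',f_scale=.003).x.round(4))
    w=P[(abs(P[...,2]-.1)<.004)&(S<70)&(np.hypot(P[...,0]-.6,P[...,1]-.31)<.13)]
    print(' walls',len(w),cv2.minAreaRect(w[:,:2].astype(np.float32)))
    k=P[((H<6)|(H>174))&(S>110)&(abs(P[...,2]-.105)<.005)&(np.hypot(P[...,0]-.6,P[...,1]-.15)<.04)]
    print(' knob',len(k),k.mean(0).round(4),(k.min(0)+k.max(0))/2)
E
```

```text
[[0.0, -0.001, 1.0], [-1.0, -0.0, 0.0], [0.0, -1.0, -0.001]] [ 0.   13.68 -0.81 75.58 -0.   90.  ]
scene rim [ 0.5707 -0.2417] 350 0.08274488347097396
 handle 277 [ 0.4735 -0.2713] yaw pca 14.954027787224518 yaw axis 16.913594165129272 0.06903334357684959 ext 0.1403310611480365
 coaster hull 23 [ 0.5621 -0.2412]
 walls 433 ((0.5986997485160828, 0.3089201748371124), (0.1582758128643036, 0.14154212176799774), 0.5818023085594177)
 knob 40 [0.6039 0.1424 0.1034] [0.60378505 0.14427899 0.10292455]
side rim [ 0.5682 -0.238 ] 50 0.0826925020199061
 handle 90 [ 0.4653 -0.2639] yaw pca 19.292054908185417 yaw axis 14.15415025279211 0.06956017396169765 ext 0.14139643919077458
 coaster hull 12 [ 0.5633 -0.2435]
 walls 646 ((0.5971846580505371, 0.31042978167533875), (0.1588781625032425, 0.13847661018371582), 1.5694527626037598)
 knob 48 [0.6    0.1493 0.1043] [0.60155776 0.14832617 0.10413363]
```

```bash
cat >> h.py <<'E'
from scipy.spatial.transform import Rotation as Ro
rad=np.radians
def toolR(psi,al,roll=0,sgn=1):
    "tool frame gripping handle: heading psi, down pitch al, rolled about the handle (deg)"
    p,a=rad(psi),rad(al)
    y=np.array([np.cos(a)*np.cos(p),np.cos(a)*np.sin(p),-np.sin(a)]); z=sgn*np.array([-np.sin(p),np.cos(p),0])
    R=np.c_[np.cross(y,z),y,z]
    return Ro.from_rotvec(rad(roll)*np.array([np.cos(p),np.sin(p),0])).as_matrix()@R
def go(g,R,back=0,n=1,cur=None):
    "g grasp point target; print delta per call over n calls"
    s=r.sense(); p0,R0=(np.array(s['ee_pos']),np.array(s['ee_rot'])) if cur is None else cur
    p=np.array(g)-(0.155+back)*R[:,1]; w=Ro.from_matrix(R@R0.T).as_rotvec()
    print('t',s['t'],'tcp tgt',p.round(4),'delta mm',(1000*(p-p0)/n).round(1),'twist',(w/n).round(4),'tot deg',np.degrees(np.linalg.norm(w)).round(1),'q',np.round(s['qpos'],1))
    return p,R
E
python3 - <<'E'
from h import *
go([.467,-.268,.059],toolR(16,35),.11,3)
go([.467,-.268,.059],toolR(16,35,sgn=-1),.11,3)
E
```

```text
t 0.1 tcp tgt [ 0.2583 -0.3278  0.211 ] delta mm [ -88.8 -109.3  -64.4] twist [-0.2204 -0.2933  0.563 ] tot deg 115.5 q [ 0.  13.7 -0.8 75.6 -0.  90. ]
t 0.1 tcp tgt [ 0.2583 -0.3278  0.211 ] delta mm [ -88.8 -109.3  -64.4] twist [ 0.2727 -0.206  -0.3953] tot deg 89.8 q [ 0.  13.7 -0.8 75.6 -0.  90. ]
```

Call:
move_arm:
  commands:
    - {"delta_pos":[-18,-22,-13],"twist":[-0.044,-0.0586,0.1126],"gripper":85}
    - {"delta_pos":[-36,-44,-26],"twist":[-0.088,-0.1172,0.2252],"gripper":85}
    - {"delta_pos":[-54,-66,-39],"twist":[-0.132,-0.1758,0.3378],"gripper":85}
    - {"delta_pos":[-71,-88,-52],"twist":[-0.176,-0.2344,0.4504],"gripper":85}
    - {"delta_pos":[-89,-109,-64],"twist":[-0.22,-0.293,0.563],"gripper":85}

```text
t: 0.6
ee_pos: [0.435, -0.1095, 0.34]
ee_rot: [[0.494, 0.333, 0.803], [-0.821, -0.125, 0.557], [0.286, -0.934, 0.212]]
wrist_force: [-1.0, -0.6, 1.2]
opening: 0.995
```

```bash
python3 - <<'E'
from h import *
go([.467,-.268,.059],toolR(16,35),.11,2)
E
```

```text
t 0.6 tcp tgt [ 0.2583 -0.3278  0.211 ] delta mm [ -88.3 -109.1  -64.5] twist [-0.2194 -0.2922  0.5604] tot deg 76.7 q [-13.4  -0.5 -30.   39.8  -2.6  43.2]
```

Call:
move_arm:
  commands:
    - {"delta_pos":[-18,-22,-13],"twist":[-0.044,-0.0586,0.1126],"gripper":85}
    - {"delta_pos":[-36,-44,-26],"twist":[-0.088,-0.1172,0.2252],"gripper":85}
    - {"delta_pos":[-54,-66,-39],"twist":[-0.132,-0.1758,0.3378],"gripper":85}
    - {"delta_pos":[-71,-88,-52],"twist":[-0.176,-0.2344,0.4504],"gripper":85}
    - {"delta_pos":[-88,-109,-64],"twist":[-0.22,-0.293,0.561],"gripper":85}

```text
t: 1.1
ee_pos: [0.3467, -0.2183, 0.2763]
ee_rot: [[0.705, 0.64, 0.305], [-0.369, -0.037, 0.929], [0.606, -0.767, 0.211]]
wrist_force: [0.6, -0.4, -0.7]
opening: 0.999
```

Call:
move_arm:
  commands:
    - {"delta_pos":[-18,-22,-13],"twist":[-0.044,-0.0586,0.1126],"gripper":85}
    - {"delta_pos":[-36,-44,-26],"twist":[-0.088,-0.1172,0.2252],"gripper":85}
    - {"delta_pos":[-54,-66,-39],"twist":[-0.132,-0.1758,0.3378],"gripper":85}
    - {"delta_pos":[-71,-88,-52],"twist":[-0.176,-0.2344,0.4504],"gripper":85}
    - {"delta_pos":[-88,-109,-64],"twist":[-0.22,-0.293,0.561],"gripper":85}

```text
t: 1.6
ee_pos: [0.2653, -0.3201, 0.216]
ee_rot: [[0.579, 0.781, -0.237], [0.121, 0.205, 0.971], [0.807, -0.59, 0.024]]
wrist_force: [0.5, 0.1, -0.3]
opening: 0.998
```

```bash
python3 - <<'E'
from h import *
go([.467,-.268,.059],toolR(16,35),.11,1)
s=snap('wrist','w1'); print(-s[4][:3,:3].T@s[4][:3,3])
s=snap('scene','sc2')
cv2.imwrite('pics/v1.png',np.hstack([s[0][150:350,50:350],load('w1')[0][:200,:300]*0]) if 0 else cv2.imread('pics/w1.png'))
E
```

```text
t 1.6 tcp tgt [ 0.2583 -0.3278  0.211 ] delta mm [-7.  -7.7 -5. ] twist [-0.0183 -0.0266  0.0401] tot deg 2.9 q [-65.1  12.3 -46.2  17.9  52.6 -71.4]
[ 0.24892987 -0.32254632  0.14137282]
```

View pics/w1.png

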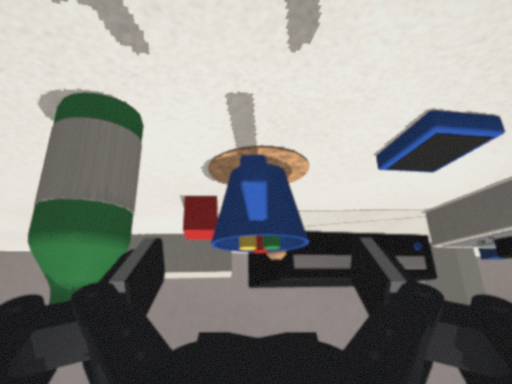

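The wrist view shows the handle end-on at (254,200). The cup sits centred on the coaster (258,165), with the bottle on the left and the pad on the right, both clear of the fingers.

```bash
python3 - <<'E'
from h import *
from scipy.optimize import least_squares
s=load('w1'); P=cloud(s); hsv=cv2.cvtColor(s[0],cv2.COLOR_BGR2HSV); H,S,V=[hsv[...,i].astype(int) for i in range(3)]
m=(H>5)&(H<22)&(S>70); m[:130]=0; m[190:]=0; m[:,:190]=0; m[:,320:]=0
uv=np.argwhere(m)[:,::-1].astype(np.int32); c=onplane(s,cv2.convexHull(uv).reshape(-1,2),.003)
print('coaster',least_squares(lambda p:np.hypot(*(c[:,:2]-p).T)-.056,[.563,-.242],loss='soft_l1',f_scale=.003).x.round(4))
b=(H>100)&(H<130)&(S>100); b[:140]=0;b[260:]=0;b[:,:195]=0;b[:,325:]=0
q=P[b]; 
# cone surface fit: radius 31+20*z/80
def cone(q,x0): 
    return least_squares(lambda p:np.hypot(*(q[:,:2]-p).T)-(.031+.25*(q[:,2]-.004)),x0,loss='soft_l1',f_scale=.002).x
f=np.array([.563,-.242])
k=b&(np.hypot(P[...,0]-f[0],P[...,1]-f[1])<.056); print('cone wrist',cone(P[k],f).round(4),k.sum())
for n in('scene','side'):
    t=load(n);Q=cloud(t); hs=cv2.cvtColor(t[0],cv2.COLOR_BGR2HSV).astype(int)
    d=np.hypot(Q[...,0]-f[0],Q[...,1]-f[1]); kk=(hs[...,0]>100)&(hs[...,0]<130)&(hs[...,1]>110)&(d<.056)&(Q[...,2]<.078)&(Q[...,2]>.01)
    # outer surface only: keep those on camera side
    cam=-t[4][:3,:3].T@t[4][:3,3]; u=(cam[:2]-f)/np.linalg.norm(cam[:2]-f); kk&=((Q[...,:2]-f)@u>.02)
    print(n,'cone',cone(Q[kk],f).round(4),kk.sum())
h=q[(np.hypot(*(q[:,:2]-f).T)>.06)]; print('handle pts',len(h),np.percentile(h,[2,50,98],axis=0).round(4).tolist())
e=h[np.hypot(*(h[:,:2]-f).T)>.135]; print('end face',len(e),e.mean(0).round(4), np.degrees(np.arctan2(*(f-e.mean(0)[:2])[::-1])))
print(S[200,254],H[200,254],P[195:206:5,254])
E
```

```text
coaster [ 0.5592 -0.2419]
cone wrist [ 0.5678 -0.2407] 4222
scene cone [ 0.5692 -0.2404] 571
side cone [ 0.568  -0.2412] 229
handle pts 1545 [[0.4295, -0.2861, 0.0334], [0.4358, -0.2743, 0.0676], [0.8498, -0.0796, 0.0698]]
end face 771 [ 0.476  -0.2605  0.0572] 12.017811760933387
181 111 [[ 0.45394193 -0.27302827  0.06953698]
 [ 0.46578253 -0.27025446  0.06930937]
 [ 0.47779472 -0.26744767  0.06940757]]
```

```bash
python3 - <<'E'
from h import *
go([.472,-.2675,.059],toolR(15.5,35),.05,1)
go([.472,-.2675,.059],toolR(15.5,35),.0,1)
E
```

```text
t 1.7 tcp tgt [ 0.3102 -0.3124  0.1766] delta mm [ 44.8   9.2 -38.7] twist [-0.0197 -0.0294  0.0342] tot deg 2.8 q [-65.2  12.5 -46.1  17.9  52.4 -71.2]
t 1.7 tcp tgt [ 0.3496 -0.3014  0.1479] delta mm [ 84.2  20.1 -67.3] twist [-0.0197 -0.0294  0.0342] tot deg 2.8 q [-65.2  12.5 -46.1  17.9  52.4 -71.2]
```

Call:
move_arm:
  commands:
    - {"delta_pos":[22,4.5,-19],"twist":[-0.01,-0.015,0.017],"gripper":85}
    - {"delta_pos":[45,9,-38.5],"twist":[-0.02,-0.029,0.034],"gripper":85}
    - {"delta_pos":[45,9,-38.5],"twist":[-0.02,-0.029,0.034],"gripper":85}

```text
t: 2.0
ee_pos: [0.3128, -0.309, 0.1768]
ee_rot: [[0.555, 0.788, -0.267], [0.15, 0.221, 0.964], [0.818, -0.575, 0.004]]
wrist_force: [-1.3, 0.4, -0.4]
opening: 0.996
```

```bash
python3 - <<'E'
from h import *
go([.472,-.2675,.059],toolR(15.5,35),.0,1)
E
```

```text
t 2.0 tcp tgt [ 0.3496 -0.3014  0.1479] delta mm [ 36.9   7.5 -28.9] twist [-0.0034 -0.0024  0.0003] tot deg 0.2 q [-58.5  17.7 -50.2   0.8  51.9 -63.4]
```

Call:
move_arm:
  commands:
    - {"delta_pos":[18,4,-14],"gripper":85,"twist":[0,0,0]}
    - {"delta_pos":[37,7.5,-29],"twist":[0,0,0],"gripper":85}
    - {"delta_pos":[37,7.5,-29],"twist":[0,0,0],"gripper":85}

```text
t: 2.3
ee_pos: [0.3494, -0.3017, 0.1486]
ee_rot: [[0.554, 0.788, -0.268], [0.151, 0.221, 0.964], [0.818, -0.575, 0.003]]
wrist_force: [-0.8, 0.0, -0.3]
opening: 0.996
```

```bash
python3 - <<'E'
from h import *
go([.472,-.2675,.059],toolR(15.5,35),.0,1)
s=snap('wrist','w2')
E
```

```text
t 2.3 tcp tgt [ 0.3496 -0.3014  0.1479] delta mm [ 0.2  0.3 -0.7] twist [-0.0025 -0.0022 -0.0003] tot deg 0.2 q [-53.6  22.4 -52.  -11.3  49.9 -56.4]
```

View pics/w2.png

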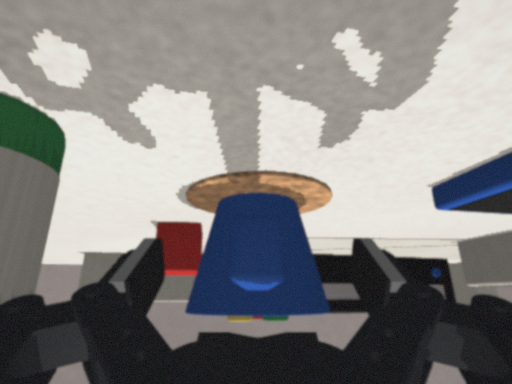

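The wrist view shows the handle (257,280) centred between the fingers (150 and 370). Closing now.

Call:
move_arm:
  commands:
    - {"delta_pos":[0,0,0],"twist":[0,0,0],"gripper":30}
    - {"delta_pos":[0,0,0],"twist":[0,0,0],"gripper":10}
    - {"delta_pos":[0,0,0],"twist":[0,0,0],"gripper":10}
    - {"delta_pos":[0,0,0],"twist":[0,0,0],"gripper":10}
    - {"delta_pos":[0,0,0],"twist":[0,0,0],"gripper":10}
  force: 110

```text
t: 2.85
ee_pos: [0.3483, -0.3032, 0.1494]
ee_rot: [[0.553, 0.789, -0.267], [0.154, 0.218, 0.964], [0.819, -0.574, -0.0]]
wrist_force: [-0.9, -1.6, 4.1]
opening: 0.192
```

Call:
move_arm:
  commands:
    - {"delta_pos":[0,0,0],"twist":[0,0,0],"gripper":10}
    - {"delta_pos":[0,0,8],"twist":[0,0,0],"gripper":10}
    - {"delta_pos":[0,0,25],"twist":[0,0,0],"gripper":10}
    - {"delta_pos":[0,0,50],"twist":[0,0,0],"gripper":10}
    - {"delta_pos":[0,0,50],"twist":[0,0,0],"gripper":10}

```text
t: 3.35
ee_pos: [0.3488, -0.3035, 0.2016]
ee_rot: [[0.551, 0.79, -0.268], [0.156, 0.217, 0.964], [0.82, -0.573, -0.004]]
wrist_force: [-1.1, 0.0, -3.3]
opening: 0.192
```

```bash
python3 - <<'E'
from h import *
s=r.sense(); print(s['opening'],s['wrist_force'],s['ee_pos'],s['qpos'])
snap('scene','sc3'); a=load('sc3'); w=snap('wrist','w3')
cv2.imwrite('pics/v3.png',np.hstack([a[0][130:370,40:340],cv2.resize(w[0],(320,240))]))
E
```

```text
0.19191049240389677 [-1.11249279  0.04479922 -3.29758789] [ 0.34884073 -0.30348896  0.20156526] [-53.78929214  15.47432339 -48.50115343  -0.9432993   49.98912486
 -56.65812322]
```

View pics/v3.png

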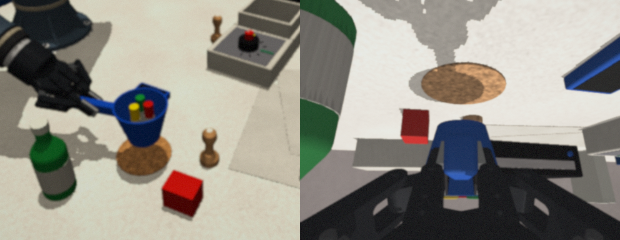

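The cup is lifted level, the markers are still inside, and the coaster is now clear at (465,83) in the right-hand half of the picture.

Call:
move_arm:
  commands:
    - {"delta_pos":[5,10,25],"twist":[0,0,0],"gripper":10}
    - {"delta_pos":[15,30,50],"twist":[0,0,0],"gripper":10}
    - {"delta_pos":[28,55,70],"twist":[0,0,0],"gripper":10}
    - {"delta_pos":[40,80,80],"twist":[0,0,0],"gripper":10}
    - {"delta_pos":[51,105,83],"twist":[0,0,0],"gripper":10}

```text
t: 3.95
ee_pos: [0.3996, -0.197, 0.2822]
ee_rot: [[0.553, 0.789, -0.267], [0.153, 0.219, 0.964], [0.819, -0.574, 0.0]]
wrist_force: [0.4, -0.5, -2.7]
opening: 0.195
```

Call:
move_arm:
  commands:
    - {"delta_pos":[10,30,0],"twist":[0,0,0],"gripper":10}
    - {"delta_pos":[20,60,0],"twist":[0,0,0],"gripper":10}
    - {"delta_pos":[30,90,0],"twist":[0,0,0],"gripper":10}
    - {"delta_pos":[40,120,0],"twist":[0,0,0],"gripper":10}
    - {"delta_pos":[50,150,0],"twist":[0,0,0],"gripper":10}

```text
t: 4.45
ee_pos: [0.4488, -0.0465, 0.2805]
ee_rot: [[0.556, 0.787, -0.267], [0.153, 0.219, 0.964], [0.817, -0.576, 0.002]]
wrist_force: [0.3, -1.5, -2.8]
opening: 0.194
```

Call:
move_arm:
  commands:
    - {"delta_pos":[0,30,0],"twist":[0,0,0],"gripper":10}
    - {"delta_pos":[0,60,0],"twist":[0,0,0],"gripper":10}
    - {"delta_pos":[-10,90,0],"twist":[0,0,0],"gripper":10}
    - {"delta_pos":[-20,120,0],"twist":[0,0,0],"gripper":10}
    - {"delta_pos":[-30,150,0],"twist":[0,0,0],"gripper":10}

```text
t: 4.95
ee_pos: [0.418, 0.103, 0.2803]
ee_rot: [[0.556, 0.787, -0.268], [0.154, 0.219, 0.963], [0.817, -0.577, 0.0]]
wrist_force: [0.1, -0.2, -3.0]
opening: 0.192
```

```bash
python3 - <<'E'
from h import *
from scipy.optimize import least_squares
s=r.sense(); print(s['opening'],np.round(s['wrist_force'],1),np.round(s['ee_rot'],3).tolist())
for roll in(0,50,90,115,130): go([.492,.317,.183],toolR(15.5,35,roll))
# coaster now clear, from sc3 and w3
for n in('sc3','w3'):
    t=load(n); hsv=cv2.cvtColor(t[0],cv2.COLOR_BGR2HSV).astype(int); Q=cloud(t)
    m=(hsv[...,0]>5)&(hsv[...,0]<22)&(hsv[...,1]>70)&(np.hypot(Q[...,0]-.562,Q[...,1]+.242)<.07)&(Q[...,2]<.012)
    c=onplane(t,cv2.convexHull(np.argwhere(m)[:,::-1].astype(np.int32)).reshape(-1,2),.004)
    print(n,m.sum(),least_squares(lambda p:np.hypot(*(c[:,:2]-p).T)-.056,[.562,-.242],loss='soft_l1',f_scale=.002).x.round(4),cv2.minEnclosingCircle(c[:,:2].astype(np.float32)))
E
```

```text
0.19239745532902006 [ 0.1 -0.2 -3. ] [[0.556, 0.787, -0.268], [0.154, 0.219, 0.963], [0.817, -0.577, 0.0]]
t 4.95 tcp tgt [0.3696 0.2831 0.2719] delta mm [-48.4 180.1  -8.4] twist [ 0.0008 -0.0042 -0.0006] tot deg 0.2 q [ 13.3  -1.2 -61.1 -24.6   1.9  -1.3]
t 4.95 tcp tgt [0.3878 0.2174 0.2401] delta mm [-30.2 114.4 -40.2] twist [ 0.8416  0.2296 -0.0024] tot deg 50.0 q [ 13.3  -1.2 -61.1 -24.6   1.9  -1.3]
t 4.95 tcp tgt [0.3934 0.1974 0.183 ] delta mm [-24.6  94.4 -97.3] twist [ 1.5141  0.4169 -0.0038] tot deg 90.0 q [ 13.3  -1.2 -61.1 -24.6   1.9  -1.3]
t 4.95 tcp tgt [0.3912 0.2054 0.1454] delta mm [ -26.9  102.4 -134.9] twist [ 1.9344  0.5343 -0.0046] tot deg 115.0 q [ 13.3  -1.2 -61.1 -24.6   1.9  -1.3]
t 4.95 tcp tgt [0.3878 0.2174 0.1259] delta mm [ -30.2  114.4 -154.5] twist [ 2.1865  0.6047 -0.0051] tot deg 130.0 q [ 13.3  -1.2 -61.1 -24.6   1.9  -1.3]
sc3 1506 [ 0.5633 -0.2424] ((0.5634258985519409, -0.24259482324123383), 0.05635882914066315)
w3 7001 [ 0.5582 -0.2427] ((0.5580141544342041, -0.2424522042274475), 0.05609164014458656)
```

Call:
move_arm:
  commands:
    - {"delta_pos":[-8,30,0],"twist":[0,0,0],"gripper":10}
    - {"delta_pos":[-16,60,0],"twist":[0,0,0],"gripper":10}
    - {"delta_pos":[-24,90,0],"twist":[0,0,0],"gripper":10}
    - {"delta_pos":[-32,120,0],"twist":[0,0,0],"gripper":10}
    - {"delta_pos":[-40,150,0],"twist":[0,0,0],"gripper":10}

```text
t: 5.45
ee_pos: [0.3782, 0.2529, 0.2804]
ee_rot: [[0.555, 0.787, -0.268], [0.156, 0.219, 0.963], [0.817, -0.577, -0.001]]
wrist_force: [0.5, 0.2, -2.5]
opening: 0.195
```

Call:
move_arm:
  commands:
    - {"delta_pos":[-8,30,-4],"twist":[0,0,0],"gripper":10}
    - {"delta_pos":[-8,30,-8],"twist":[0,0,0],"gripper":10}
    - {"delta_pos":[-8,30,-8],"twist":[0,0,0],"gripper":10}

```text
t: 5.75
ee_pos: [0.3704, 0.2822, 0.2719]
ee_rot: [[0.556, 0.786, -0.27], [0.158, 0.219, 0.963], [0.816, -0.577, -0.002]]
wrist_force: [0.6, -0.6, -3.2]
opening: 0.194
```

```bash
python3 - <<'E'
from h import *
from scipy.optimize import least_squares
s=r.sense(); print(s['t'],np.round(s['qpos'],1),np.round(s['ee_pos'],4))
R=np.array(s['ee_rot']); g=np.array(s['ee_pos'])+.155*R[:,1]; print('grip',g.round(4), 'yaw',np.degrees(np.arctan2(R[1,1],R[0,1])))
t=snap('side','sd4'); snap('scene','sc4'); Q=cloud(t); hs=cv2.cvtColor(t[0],cv2.COLOR_BGR2HSV).astype(int)
cv2.imwrite('pics/v4.png',np.hstack([t[0][100:340,80:380],load('sc4')[0][30:270,150:450]]))
p=np.zeros(3);
for b in (0,30,60,90): 
  o=np.array(toolR(15.5,35,b)); p0=-.155*o[:,1]
  print(b,[(1000*(-.155*toolR(15.5,35,b+6*i)[:,1]-p0)).round(0).tolist() for i in range(1,6)])
E
```

```text
5.75 [ 43.6   3.8 -56.1 -21.3 -22.6  16.9] [0.3704 0.2822 0.2719]
grip [0.4923 0.3162 0.1824] yaw 15.575353927816419
0 [[2.0, -9.0, -0.0], [5.0, -18.0, -2.0], [7.0, -26.0, -4.0], [10.0, -35.0, -8.0], [12.0, -43.0, -12.0]]
30 [[2.0, -8.0, -5.0], [4.0, -14.0, -11.0], [6.0, -21.0, -18.0], [7.0, -26.0, -25.0], [9.0, -31.0, -33.0]]
60 [[1.0, -4.0, -8.0], [2.0, -7.0, -17.0], [3.0, -10.0, -26.0], [3.0, -11.0, -35.0], [3.0, -11.0, -44.0]]
90 [[-0.0, 0.0, -9.0], [-1.0, 2.0, -18.0], [-1.0, 4.0, -27.0], [-2.0, 7.0, -36.0], [-3.0, 11.0, -44.0]]
```

View pics/v4.png

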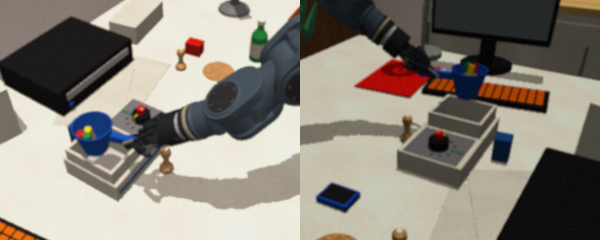

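The side view shows the cup over the well (92,132) with all three markers in it. The scene view shows the arm well clear of stamp_b. Now rolling it 60°.

Call:
move_arm:
  commands:
    - {"delta_pos":[2,-9,0],"twist":[0.101,0.028,0],"gripper":10}
    - {"delta_pos":[5,-18,-2],"twist":[0.202,0.056,0],"gripper":10}
    - {"delta_pos":[7,-26,-4],"twist":[0.303,0.084,0],"gripper":10}
    - {"delta_pos":[10,-35,-8],"twist":[0.404,0.112,0],"gripper":10}
    - {"delta_pos":[12,-43,-12],"twist":[0.505,0.14,0],"gripper":10}

```text
t: 6.35
ee_pos: [0.3836, 0.2374, 0.2622]
ee_rot: [[0.663, 0.713, -0.23], [-0.245, 0.496, 0.833], [0.708, -0.495, 0.504]]
wrist_force: [0.5, 0.6, -2.8]
opening: 0.195
```

Call:
move_arm:
  commands:
    - {"delta_pos":[2,-8,-5],"twist":[0.101,0.028,0],"gripper":10}
    - {"delta_pos":[4,-14,-11],"twist":[0.202,0.056,0],"gripper":10}
    - {"delta_pos":[6,-21,-18],"twist":[0.303,0.084,0],"gripper":10}
    - {"delta_pos":[7,-26,-25],"twist":[0.404,0.112,0],"gripper":10}
    - {"delta_pos":[9,-31,-33],"twist":[0.505,0.14,0],"gripper":10}

```text
t: 6.85
ee_pos: [0.4347, 0.2168, 0.2626]
ee_rot: [[0.766, 0.634, -0.111], [-0.508, 0.701, 0.501], [0.395, -0.327, 0.858]]
wrist_force: [-0.4, 0.3, -2.9]
opening: 0.196
```

```bash
python3 - <<'E'
from h import *
s=r.sense(); print(s['t'],np.round(s['qpos'],1),np.round(s['ee_pos'],4),np.round(s['wrist_force'],1))
go([.492,.317,.183],toolR(15.5,35,60))
snap('side','sd5'); snap('scene','sc5')
cv2.imwrite('pics/v5.png',np.hstack([load('sd5')[0][160:310,120:310].repeat(2,0).repeat(2,1),load('sc5')[0][80:230,200:390].repeat(2,0).repeat(2,1)]))
E
```

```text
6.85 [ 19.4  16.1 -65.4 -60.   26.8  55.2] [0.4347 0.2168 0.2626] [-0.4  0.3 -2.9]
t 6.85 tcp tgt [0.3902 0.2089 0.2275] delta mm [-44.5  -7.9 -35.1] twist [ 0.0247 -0.0361 -0.0171] tot deg 2.7 q [ 19.4  16.1 -65.4 -60.   26.8  55.2]
```

View pics/v5.png

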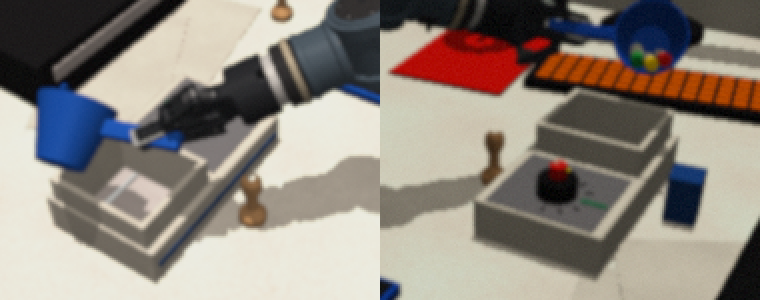

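j3 hit its limit at −65.4° and pushed the pose 45 mm off. The markers are all still in the cup. I'll fit the arm's kinematics from the logged poses and pick a reachable heading and tip direction.

```bash
cat > kin.py <<'E'
from h import *
from scipy.optimize import least_squares
DATA=[([0,13.68,-.81,75.58,0,90],(.525,0,.405)),([-13.4,-.5,-30,39.8,-2.6,43.2],(.435,-.1095,.34)),([-65.1,12.3,-46.2,17.9,52.6,-71.4],(.2653,-.3201,.216)),
([-58.5,17.7,-50.2,.8,51.9,-63.4],(.3128,-.309,.1768)),([-53.6,22.4,-52,-11.3,49.9,-56.4],(.3494,-.3017,.1486)),([-53.79,15.47,-48.5,-.94,49.99,-56.66],(.34884,-.30349,.20157)),
([13.3,-1.2,-61.1,-24.6,1.9,-1.3],(.418,.103,.2803)),([43.6,3.8,-56.1,-21.3,-22.6,16.9],(.3704,.2822,.2719)),([19.4,16.1,-65.4,-60,26.8,55.2],(.4347,.2168,.2626))]
AX=np.array([[0,0,1],[0,1,0],[0,-1,0],[0,1,0],[0,0,1],[1,0,0]],float)
LO=np.array([-152,-59,-65.3,-104,-82.5,-179.]);HI=np.array([152,108,83,129,76.5,179.])
R6=np.array([[0,1,0],[0,0,1],[1,0,0]],float) # tool axes at q=0 (x=+z? y=+x z=+y)
def fk(q,p):
    off=[(0,0,p[0]),(p[1],0,0) if 0 else (p[1],p[8],0),(p[2],0,p[3]),(p[4],0,p[5]),(p[6],0,p[7]),(p[9],0,0)]
    # off[i]: offset after joint i (link i frame)
    R=np.eye(3);x=np.array([0,0,p[0]])
    seq=[(p[1],p[8],0),(p[2],0,p[3]),(p[4],0,p[5]),(p[6],0,p[7]),(p[9],0,0),(0,0,0)]
    for i in range(6):
        R=R@Ro.from_rotvec(rad(q[i])*AX[i]).as_matrix(); x=x+R@np.array(seq[i])
    return x,R@R6
def fit():
    f=lambda p:np.r_[np.concatenate([fk(q,p)[0]-x for q,x in DATA]),1e-3*(p-P0)]
    return least_squares(f,P0)
P0=np.array([.36,0,0,.36,.3,.05,.08,0,0,.1])
def ik(x,R,p,q0):
    def f(q):
        a,B=fk(q,p); return np.r_[(a-x)*10,Ro.from_matrix(R@B.T).as_rotvec()*2]
    s=least_squares(f,np.clip(q0,LO+.5,HI-.5),bounds=(LO,HI),x_scale=30.); return s.x,np.linalg.norm(s.fun)
E
python3 - <<'E'
from kin import *
s=fit(); p=s.x; print(p.round(4)); print([(1e3*np.linalg.norm(fk(q,p)[0]-x)).round(1) for q,x in DATA])
np.save('p.npy',p)
S=r.sense(); a,B=fk(S['qpos'],p); print(np.round(B,3).tolist(),np.round(S['ee_rot'],3).tolist())
E
```

```text
[ 1.954e-01 -5.000e-04 -6.000e-04  5.731e-01  3.973e-01  2.540e-02
  1.392e-01 -0.000e+00  1.000e-04  1.334e-01]
[np.float64(0.1), np.float64(0.3), np.float64(0.2), np.float64(0.4), np.float64(0.4), np.float64(0.1), np.float64(0.6), np.float64(0.8), np.float64(0.3)]
[[0.765, 0.635, -0.11], [-0.508, 0.699, 0.503], [0.396, -0.329, 0.857]] [[0.765, 0.635, -0.11], [-0.508, 0.699, 0.503], [0.396, -0.329, 0.857]]
```

```bash
cat > opt.py <<'E'
from kin import *
p=np.load('p.npy'); W=np.array([.598,.3097]); T=toolR(0,35)
def pose(psi,az,th,d=.010,lipz=.115,tilt0=None):
    a=rad(az); pd=np.array([np.cos(a),np.sin(a),0]); u=np.cross([0,0,1],pd)
    Rc=Ro.from_rotvec(rad(th)*u).as_matrix()@Ro.from_euler('z',psi,degrees=True).as_matrix()
    m=np.r_[W,lipz+.051*np.sin(rad(max(th,60)))]-d*pd
    o=m-Rc@[0,0,.08]; g=o+Rc@[-.1,0,.055]; R=Rc@T
    return g-.155*R[:,1],R,g,o
E
python3 - <<'E'
from opt import *
q0=np.array(r.sense()['qpos']); out=[]
for psi in range(-90,181,15):
  for az in range(-180,180,30):
    x,R,g,o=pose(psi,az,115)
    if np.hypot(x[0],x[1])>.85: continue
    best=None
    for sd in (q0,[30,40,-30,-20,0,0],[30,40,-30,20,-40,90],[30,40,-30,20,40,-90]):
        q,e=ik(x,R,p,sd)
        if e<2e-3:
            mg=min((q-LO).min(),(HI-q).min())
            if best is None or mg>best[0]: best=(mg,q)
    if best: out.append((best[0],psi,az,x,R[:,1],best[1]))
out.sort(key=lambda t:-t[0])
for m,psi,az,x,y,q in out[:30]: print(round(m,1),psi,az,'rel',(az-psi),x.round(3),y.round(2),q.round(0))
E
```

```text
30.6 135 150 rel 15 [0.447 0.329 0.333] [ 0.85 -0.24 -0.47] [  47.   10.  -34.    6.  -52. -121.]
26.1 120 120 rel 0 [0.526 0.434 0.34 ] [ 0.43 -0.75 -0.5 ] [ 49.  43.  27. 103. -55. -56.]
24.1 150 150 rel 0 [0.473 0.382 0.34 ] [ 0.75 -0.43 -0.5 ] [  50.   19.  -14.   39.  -58. -110.]
23.6 180 -180 rel -360 [0.454 0.31  0.34 ] [ 0.87  0.   -0.5 ] [  42.    6.  -41.   -9.  -36. -155.]
21.6 105 120 rel 15 [0.477 0.402 0.333] [ 0.61 -0.63 -0.47] [ 51.  31.   4.  76. -61. -60.]
21.3 180 150 rel -30 [0.541 0.473 0.312] [ 0.51 -0.76 -0.4 ] [ 51.  49.  33. 108. -61. -82.]
21.2 165 150 rel -15 [0.506 0.431 0.333] [ 0.63 -0.61 -0.47] [ 51.  33.   8.  74. -61. -96.]
20.8 -75 -90 rel -15 [0.539 0.169 0.333] [ 0.21  0.85 -0.47] [  6.  12. -29.  17.  56. 112.]
17.7 -60 -90 rel -30 [0.485 0.179 0.312] [ 0.41  0.82 -0.4 ] [  9.   8. -48. -19.  48. 121.]
17.6 -60 -60 rel 0 [0.67  0.185 0.34 ] [-0.43  0.75 -0.5 ] [  7.  47.  34. 111.  53.  49.]
17.1 -45 -60 rel -15 [0.617 0.159 0.333] [-0.24  0.85 -0.47] [ 4. 35. 11. 87. 59. 50.]
17.0 45 90 rel 45 [0.438 0.425 0.28 ] [ 0.58 -0.76 -0.28] [ 56.  44.  1
[... 1004 characters left out ...]
 -0.4 ] [  22.    6.  -58.  -40.    5. -152.]
7.2 -90 -120 rel -30 [0.434 0.253 0.312] [ 0.76  0.51 -0.4 ] [ 29.   5. -58. -40.   4. 149.]
7.2 30 90 rel 60 [0.401 0.406 0.237] [ 0.71 -0.69 -0.13] [ 58.  46.  -0. 103. -75.  23.]
6.4 165 -150 rel -315 [0.578 0.113 0.28 ] [ 0.37  0.88 -0.28] [  -1.   20.  -40.  -22.   63. -173.]
5.7 30 -30 rel -60 [0.583 0.092 0.237] [-0.25  0.96 -0.13] [ -3.  50.   7. 113.  71. -30.]
4.5 -15 -60 rel -45 [0.517 0.129 0.28 ] [ 0.12  0.95 -0.28] [  0.  18. -33.  15.  72.  73.]
3.9 0 -60 rel -60 [0.476 0.128 0.237] [ 0.27  0.95 -0.13] [  0.  27. -59. -60.  73. 103.]
2.1 180 -150 rel -330 [0.541 0.146 0.312] [ 0.51  0.76 -0.4 ] [   5.   12.  -44.  -20.   46. -177.]
```

```bash
cat >> opt.py <<'E'
def pose2(psi,az,th,d=.010,low=.115):
    a=rad(az); pd=np.array([np.cos(a),np.sin(a),0]); t=rad(th)
    drop=max(.051*np.sin(t),.08*np.cos(t)+.031*np.sin(t))
    x,R,g,o=pose(psi,az,th,d); dz=low+drop-(o+(R@T.T)@[0,0,.08])[2]
    for v in(x,g,o): v[2]+=dz
    return x,R,g,o
def track(psi,az,ths,q0,**k):
    q=np.array(q0,float);L=[]
    for th in ths:
        x,R,g,o=pose2(psi,az,th,**k); q,e=ik(x,R,p,q); L.append((th,x,R,g,q,e,min((q-LO).min(),(HI-q).min())))
    return L
E
python3 - <<'E'
from opt import *
q8=[43.6,3.8,-56.1,-21.3,-22.6,16.9]
for psi in(15,0,-15,-30,-45,-60,-75):
  for az in range(-120,1,15):
    b=None
    for sd in(q8,[50,40,-10,30,-40,60],[40,30,-30,10,0,30]):
        L=track(psi,az,range(0,121,10),sd); e=max(l[5] for l in L)
        dq=max(abs(np.diff([l[4] for l in L],axis=0)).max(1)) 
        if e<3e-3 and (b is None or min(l[6] for l in L)>b[0]): b=(min(l[6] for l in L),dq,L)
    if b: print(psi,az,'margin',b[0].round(1),'dqmax/10deg',b[1].round(0),'q0',b[2][0][4].round(0),'q120',b[2][-1][4].round(0))
E
```

```text
15 -30 margin 5.6 dqmax/10deg 17.0 q0 [ 41.   4. -60. -26. -21.  15.] q120 [ -1.  52.  20. 120.  63. -14.]
0 -60 margin 1.6 dqmax/10deg 36.0 q0 [ 51.   9. -49. -10. -40.  35.] q120 [ -1.  34. -61. -81.  75. 117.]
0 -45 margin 2.8 dqmax/10deg 19.0 q0 [ 51.   8. -50. -10. -40.  35.] q120 [-2. 39. -1. 90. 74. 10.]
0 -30 margin 1.5 dqmax/10deg 16.0 q0 [ 51.   8. -50. -10. -40.  35.] q120 [  3.  55.  36. 128.  54.   1.]
-15 -60 margin 0.0 dqmax/10deg 12.0 q0 [ 57.  15. -34.  16. -51.  60.] q120 [ -1.  21. -34.  12.  76.  75.]
-15 -45 margin 12.9 dqmax/10deg 15.0 q0 [ 57.  15. -34.  16. -51.  60.] q120 [  1.  44.  15. 104.  64.  17.]
-30 -75 margin 8.3 dqmax/10deg 23.0 q0 [ 58.  26. -14.  47. -55.  87.] q120 [  3.  19. -57. -48.  62. 116.]
-30 -60 margin 6.0 dqmax/10deg 12.0 q0 [ 58.  26. -15.  47. -55.  87.] q120 [ 0. 29. -8. 64. 70. 51.]
-30 -45 margin 9.0 dqmax/10deg 13.0 q0 [ 58.  25. -15.  47. -55.  87.] q120 [  4.  51.  35. 120.  55.  23.]
-45 -75 margin 9.3 dqmax/10deg 12.0 q0 [ 57.  38.   7.  76. -53. 111.] q120 [  2.  16. -34.   7.  67.  97.]
-45 -60 margin 13.7 dqmax/10deg 12.0 q0 [ 57.  37.   6.  76. -53. 111.] q120 [ 3. 39. 13. 94. 63. 44.]
-60 -90 margin 13.9 dqmax/10deg 20.0 q0 [ 55.  50.  30. 101. -48. 129.] q120 [  7.  11. -51. -30.  53. 126.]
-60 -75 margin 10.0 dqmax/10deg 11.0 q0 [ 55.  50.  29. 101. -48. 129.] q120 [  2.  25. -10.  54.  67.  77.]
-60 -60 margin 11.5 dqmax/10deg 13.0 q0 [ 55.  49.  29. 101. -48. 129.] q120 [  5.  51.  36. 117.  55.  42.]
-75 -105 margin 2.7 dqmax/10deg 24.0 q0 [ 51.  64.  60. 126. -41. 142.] q120 [ 16.  10. -60. -48.  31. 141.]
-75 -90 margin 3.0 dqmax/10deg 12.0 q0 [ 52.  64.  60. 126. -41. 142.] q120 [  4.  14. -32.  10.  61. 114.]
-75 -75 margin 3.4 dqmax/10deg 12.0 q0 [ 52.  64.  59. 126. -41. 142.] q120 [ 3. 38. 14. 89. 63. 64.]
```

```bash
cat >> opt.py <<'E'
from scipy.spatial.transform import Slerp
def rows(poses,cur=None,q=None):
    "poses list of (x,R); prints rows in groups of 5 relative to group start; checks IK"
    s=r.sense(); x0,R0=(np.array(s['ee_pos']),np.array(s['ee_rot'])) if cur is None else cur
    q=np.array(s['qpos']) if q is None else q; pl=q
    for i,(x,R) in enumerate(poses):
        q,e=ik(x,R,p,q); w=Ro.from_matrix(R@R0.T).as_rotvec()
        print((1e3*(x-x0)).round(0).astype(int).tolist(),w.round(3).tolist(),'| e',round(e,3),'mg',min((q-LO).min(),(HI-q).min()).round(1),'dq',abs(q-pl).max().round(1),'tcp',x.round(3)); pl=q
        if i%5==4: x0,R0=x,R; print('--')
    return q
def lerp(A,B,n):
    S=Slerp([0,1],Ro.from_matrix(np.array([A[1],B[1]])))
    return [(A[0]+(B[0]-A[0])*t,S(t).as_matrix()) for t in np.linspace(0,1,n+1)[1:]]
E
python3 - <<'E'
from opt import *
s=r.sense(); A=(np.array(s['ee_pos']),np.array(s['ee_rot'])); B=pose2(-15,-45,50)[:2]
L=lerp(A,B,10); rows(L)
for x,R in L: Rc=R@T.T; print(np.degrees(np.arccos(Rc[2,2])).round(0), (x+.155*R[:,1]+Rc@[.1,0,.025]).round(3),end=' ')
print()
rows([pose2(-15,-45,th)[:2] for th in range(55,116,5)],cur=B,q=ik(*B,p,np.array(s['qpos']))[0])
E
```

```text
[2, 7, 12] [-0.054, 0.061, -0.013] | e 0.0 mg 4.3 dq 14.5 tcp [0.438 0.224 0.273]
[4, 15, 24] [-0.108, 0.122, -0.026] | e 0.0 mg 8.8 dq 12.9 tcp [0.44  0.232 0.286]
[6, 22, 36] [-0.162, 0.183, -0.039] | e 0.0 mg 13.4 dq 11.7 tcp [0.442 0.239 0.298]
[8, 30, 48] [-0.216, 0.244, -0.053] | e 0.0 mg 18.1 dq 10.7 tcp [0.444 0.246 0.31 ]
[10, 37, 60] [-0.27, 0.305, -0.066] | e 0.0 mg 22.8 dq 9.9 tcp [0.446 0.254 0.322]
--
[2, 7, 12] [-0.054, 0.061, -0.013] | e 0.0 mg 27.6 dq 9.3 tcp [0.448 0.261 0.334]
[4, 15, 24] [-0.108, 0.122, -0.026] | e 0.0 mg 32.5 dq 8.9 tcp [0.45  0.269 0.346]
[6, 22, 36] [-0.162, 0.183, -0.039] | e 0.0 mg 37.5 dq 8.5 tcp [0.452 0.276 0.358]
[8, 30, 48] [-0.216, 0.244, -0.053] | e 0.0 mg 42.5 dq 8.3 tcp [0.454 0.284 0.37 ]
[10, 37, 60] [-0.27, 0.305, -0.066] | e 0.0 mg 47.6 dq 8.0 tcp [0.456 0.291 0.382]
--
57.0 [0.637 0.335 0.213] 56.0 [0.636 0.336 0.207] 54.0 [0.634 0.336 0.202] 53.0 [0.631 0.335 0.197] 52.0 [0.627 0.334 0.193] 51.0 [0.621 0.332 0.19 ] 50.0 [0.615 0.329 0.189] 50.0 [0.608 0.325 0.188] 50.0 [0.6   0.321 0.188] 50.0 [0.591 0.317 0.19 ] 
[12, -12, 2] 
[... 353 characters left out ...]
g 45.2 dq 5.0 tcp [0.518 0.229 0.372]
--
[13, -13, -2] [0.062, 0.062, -0.0] | e 0.0 mg 40.4 dq 4.7 tcp [0.531 0.216 0.37 ]
[25, -25, -5] [0.123, 0.123, -0.0] | e 0.0 mg 35.9 dq 4.5 tcp [0.544 0.204 0.367]
[38, -38, -9] [0.185, 0.185, -0.0] | e 0.0 mg 31.7 dq 4.4 tcp [0.556 0.191 0.363]
[49, -49, -16] [0.247, 0.247, 0.0] | e 0.0 mg 27.7 dq 4.8 tcp [0.568 0.179 0.356]
[61, -61, -24] [0.309, 0.309, -0.0] | e 0.0 mg 24.1 dq 5.3 tcp [0.579 0.168 0.348]
--
[11, -11, -10] [0.062, 0.062, 0.0] | e 0.0 mg 20.7 dq 5.9 tcp [0.59  0.157 0.338]
[21, -21, -22] [0.123, 0.123, 0.0] | e 0.0 mg 17.7 dq 6.5 tcp [0.601 0.147 0.326]
[31, -31, -35] [0.185, 0.185, 0.0] | e 0.0 mg 15.1 dq 7.2 tcp [0.61  0.137 0.312]
```

Call:
move_arm:
  commands:
    - {"delta_pos":[1,4,6],"twist":[-0.027,0.03,-0.006],"gripper":10}
    - {"delta_pos":[2,7,12],"twist":[-0.054,0.061,-0.013],"gripper":10}
    - {"delta_pos":[3,11,18],"twist":[-0.081,0.091,-0.02],"gripper":10}
    - {"delta_pos":[4,15,24],"twist":[-0.108,0.122,-0.026],"gripper":10}
    - {"delta_pos":[6,22,36],"twist":[-0.162,0.183,-0.039],"gripper":10}

```text
t: 7.45
ee_pos: [0.4386, 0.239, 0.297]
ee_rot: [[0.815, 0.576, 0.063], [-0.475, 0.602, 0.642], [0.332, -0.553, 0.764]]
wrist_force: [0.4, 0.8, -4.5]
opening: 0.195
```

```bash
python3 - <<'E'
from opt import *
s=r.sense(); print(s['t'],np.round(s['wrist_force'],1)); A=(np.array(s['ee_pos']),np.array(s['ee_rot'])); B=pose2(-15,-45,50)[:2]
rows(lerp(A,B,10))
E
```

```text
7.45 [ 0.4  0.8 -4.5]
[2, 5, 8] [-0.037, 0.042, -0.01] | e 0.0 mg 16.6 dq 7.5 tcp [0.44  0.244 0.305]
[3, 10, 17] [-0.075, 0.085, -0.019] | e 0.0 mg 19.9 dq 7.1 tcp [0.442 0.249 0.314]
[5, 16, 25] [-0.112, 0.127, -0.029] | e 0.0 mg 23.2 dq 6.8 tcp [0.444 0.255 0.322]
[7, 21, 34] [-0.149, 0.169, -0.038] | e 0.0 mg 26.6 dq 6.5 tcp [0.446 0.26  0.331]
[9, 26, 42] [-0.186, 0.211, -0.048] | e 0.0 mg 30.0 dq 6.3 tcp [0.447 0.265 0.339]
--
[2, 5, 8] [-0.037, 0.042, -0.01] | e 0.0 mg 33.4 dq 6.1 tcp [0.449 0.27  0.348]
[3, 10, 17] [-0.075, 0.085, -0.019] | e 0.0 mg 36.9 dq 5.9 tcp [0.451 0.276 0.356]
[5, 16, 25] [-0.112, 0.127, -0.029] | e 0.0 mg 40.5 dq 5.8 tcp [0.452 0.281 0.365]
[7, 21, 34] [-0.149, 0.169, -0.038] | e 0.0 mg 44.0 dq 5.7 tcp [0.454 0.286 0.373]
[9, 26, 42] [-0.186, 0.211, -0.048] | e 0.0 mg 47.6 dq 5.6 tcp [0.456 0.291 0.382]
--
```

Tracking is good. Continuing to the 50° pose, then a check.

Call:
move_arm:
  commands:
    - {"delta_pos":[2,5,8],"twist":[-0.037,0.042,-0.01],"gripper":10}
    - {"delta_pos":[3,10,17],"twist":[-0.075,0.085,-0.019],"gripper":10}
    - {"delta_pos":[5,16,25],"twist":[-0.112,0.127,-0.029],"gripper":10}
    - {"delta_pos":[7,21,34],"twist":[-0.149,0.169,-0.038],"gripper":10}
    - {"delta_pos":[9,26,42],"twist":[-0.186,0.211,-0.048],"gripper":10}

```text
t: 7.95
ee_pos: [0.4481, 0.2654, 0.3408]
ee_rot: [[0.853, 0.464, 0.239], [-0.461, 0.455, 0.762], [0.244, -0.76, 0.602]]
wrist_force: [1.1, 0.8, -2.8]
opening: 0.194
```

Call:
move_arm:
  commands:
    - {"delta_pos":[2,5,8],"twist":[-0.037,0.042,-0.01],"gripper":10}
    - {"delta_pos":[3,10,17],"twist":[-0.075,0.085,-0.019],"gripper":10}
    - {"delta_pos":[5,16,25],"twist":[-0.112,0.127,-0.029],"gripper":10}
    - {"delta_pos":[7,21,34],"twist":[-0.149,0.169,-0.038],"gripper":10}
    - {"delta_pos":[9,26,42],"twist":[-0.186,0.211,-0.048],"gripper":10}

```text
t: 8.45
ee_pos: [0.4572, 0.2913, 0.3829]
ee_rot: [[0.872, 0.304, 0.383], [-0.466, 0.28, 0.839], [0.148, -0.91, 0.386]]
wrist_force: [0.8, 0.0, -2.8]
opening: 0.195
```

```bash
python3 - <<'E'
from opt import *
s=r.sense(); print(s['t'],np.round(s['wrist_force'],1)); R=np.array(s['ee_rot']); Rc=R@T.T; g=np.array(s['ee_pos'])+.155*R[:,1]
print('tilt',np.degrees(np.arccos(Rc[2,2])),'mouth',(g+Rc@[.1,0,.025]).round(3))
rows([pose2(-15,-45,th)[:2] for th in (55,60,65,70,75)])
snap('side','sd6'); snap('scene','sc6')
cv2.imwrite('pics/v6.png',np.hstack([load('sd6')[0][160:310,120:310].repeat(2,0).repeat(2,1),load('sc6')[0][80:230,200:390].repeat(2,0).repeat(2,1)]))
E
```

```text
8.45 [ 0.8  0.  -2.8]
tilt 49.95483726246678 mouth [0.593 0.317 0.192]
[11, -12, 1] [0.059, 0.065, -0.001] | e 0.0 mg 49.2 dq 5.6 tcp [0.468 0.279 0.384]
[23, -24, 1] [0.121, 0.127, -0.001] | e 0.0 mg 50.7 dq 5.5 tcp [0.48  0.267 0.384]
[36, -37, -1] [0.183, 0.189, -0.001] | e 0.0 mg 52.3 dq 5.4 tcp [0.493 0.254 0.382]
[48, -50, -5] [0.244, 0.25, -0.0] | e 0.0 mg 50.1 dq 5.2 tcp [0.506 0.242 0.378]
[61, -62, -11] [0.306, 0.312, -0.0] | e 0.0 mg 45.2 dq 5.0 tcp [0.518 0.229 0.372]
--
```

View pics/v6.png

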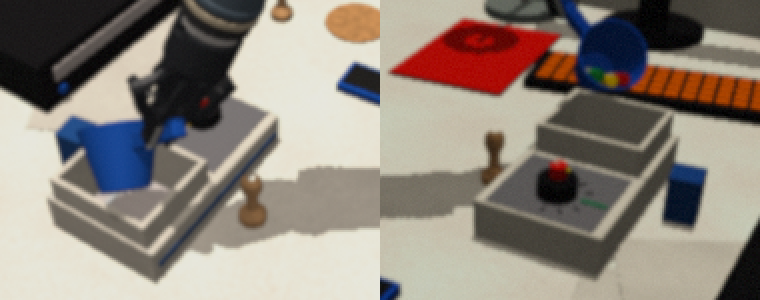

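The cup is tilted 50° over the well at mouth height 192 mm, and all three markers are still inside, seen at (610,78). Tipping on.

Call:
move_arm:
  commands:
    - {"delta_pos":[11,-12,1],"twist":[0.06,0.065,0],"gripper":10}
    - {"delta_pos":[23,-24,1],"twist":[0.121,0.127,0],"gripper":10}
    - {"delta_pos":[36,-37,-1],"twist":[0.183,0.189,0],"gripper":10}
    - {"delta_pos":[48,-50,-5],"twist":[0.244,0.25,0],"gripper":10}
    - {"delta_pos":[61,-62,-11],"twist":[0.306,0.312,0],"gripper":10}

```text
t: 9.05
ee_pos: [0.5188, 0.2289, 0.3711]
ee_rot: [[0.853, 0.03, 0.521], [-0.447, 0.556, 0.7], [-0.269, -0.83, 0.488]]
wrist_force: [0.9, -0.1, -3.2]
opening: 0.198
```

Call:
move_arm:
  commands:
    - {"delta_pos":[13,-13,-2],"twist":[0.062,0.062,0],"gripper":10}
    - {"delta_pos":[25,-25,-5],"twist":[0.123,0.123,0],"gripper":10}
    - {"delta_pos":[38,-38,-9],"twist":[0.185,0.185,0],"gripper":10}
    - {"delta_pos":[49,-49,-16],"twist":[0.247,0.247,0],"gripper":10}
    - {"delta_pos":[61,-61,-24],"twist":[0.309,0.309,0],"gripper":10}

```text
t: 9.55
ee_pos: [0.5799, 0.1681, 0.3471]
ee_rot: [[0.712, -0.194, 0.675], [-0.306, 0.78, 0.546], [-0.633, -0.595, 0.496]]
wrist_force: [-1.0, 0.7, -2.4]
opening: 0.193
```

Call:
move_arm:
  commands:
    - {"delta_pos":[11,-11,-10],"twist":[0.062,0.062,0],"gripper":10}
    - {"delta_pos":[21,-21,-22],"twist":[0.123,0.123,0],"gripper":10}
    - {"delta_pos":[31,-31,-35],"twist":[0.185,0.185,0],"gripper":10}
    - {"delta_pos":[31,-31,-35],"twist":[0.185,0.185,0],"gripper":10}
    - {"delta_pos":[31,-31,-35],"twist":[0.185,0.185,0],"gripper":10}

```text
t: 10.05
ee_pos: [0.6111, 0.1378, 0.3111]
ee_rot: [[0.579, -0.287, 0.764], [-0.175, 0.871, 0.459], [-0.797, -0.4, 0.454]]
wrist_force: [-0.1, 0.7, -1.0]
opening: 0.191
```

```bash
python3 - <<'E'
from opt import *
s=r.sense(); print(s['t'],np.round(s['wrist_force'],1)); R=np.array(s['ee_rot']); Rc=R@T.T; g=np.array(s['ee_pos'])+.155*R[:,1]
print('tilt',np.degrees(np.arccos(Rc[2,2])),'mouth',(g+Rc@[.1,0,.025]).round(3),np.round(s['qpos'],0))
snap('side','sd7'); snap('scene','sc7')
cv2.imwrite('pics/v7.png',np.hstack([load('sd7')[0][160:310,120:310].repeat(2,0).repeat(2,1),load('sc7')[0][80:230,200:390].repeat(2,0).repeat(2,1)]))
E
```

```text
10.05 [-0.1  0.7 -1. ]
tilt 115.04568894656454 mouth [0.592 0.318 0.16 ] [ 2. 39. 12. 96. 62. 24.]
```

View pics/v7.png

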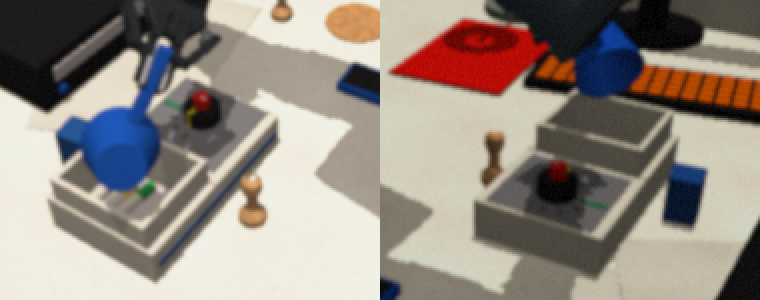

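Call:
move_arm:
  commands:
    - {"delta_pos":[0,0,0],"twist":[0,0,0],"gripper":10}
    - {"delta_pos":[0,0,20],"twist":[0,0,0],"gripper":10}
    - {"delta_pos":[-10,0,50],"twist":[0,0,0],"gripper":10}
    - {"delta_pos":[-20,0,90],"twist":[0,0,0],"gripper":10}
    - {"delta_pos":[-20,0,100],"twist":[0,0,0],"gripper":10}

```text
t: 10.65
ee_pos: [0.5896, 0.1389, 0.418]
ee_rot: [[0.584, -0.285, 0.76], [-0.173, 0.871, 0.459], [-0.793, -0.4, 0.459]]
wrist_force: [0.9, -0.1, -1.6]
opening: 0.193
```

```bash
python3 - <<'E'
from opt import *
s=r.sense(); print(s['t'],np.round(s['wrist_force'],1),np.round(s['ee_pos'],3),np.round(s['qpos'],0))
snap('side','sd8'); snap('scene','sc8')
cv2.imwrite('pics/v8.png',np.hstack([load('sd8')[0][160:310,120:310].repeat(2,0).repeat(2,1),load('sc8')[0][50:200,230:420].repeat(2,0).repeat(2,1)]))
t=load('sd8'); Q=cloud(t); hs=cv2.cvtColor(t[0],cv2.COLOR_BGR2HSV).astype(int); H,S,V=hs.transpose(2,0,1)
b=(abs(Q[...,0]-.598)<.075)&(abs(Q[...,1]-.31)<.065)&(Q[...,2]<.09)&(S>100)
for nm,m in dict(red=(H<6)|(H>174),yel=(H>20)&(H<38),grn=(H>45)&(H<90)).items():
    k=b&m; print(nm,k.sum(),Q[k].mean(0).round(3) if k.sum() else '')
E
```

```text
10.65 [ 0.9 -0.1 -1.6] [0.59  0.139 0.418] [  2.  33.  17. 106.  62.  24.]
red 58 [0.658 0.291 0.027]
yel 58 [0.627 0.289 0.026]
grn 32 [0.603 0.278 0.028]
```

View pics/v8.png

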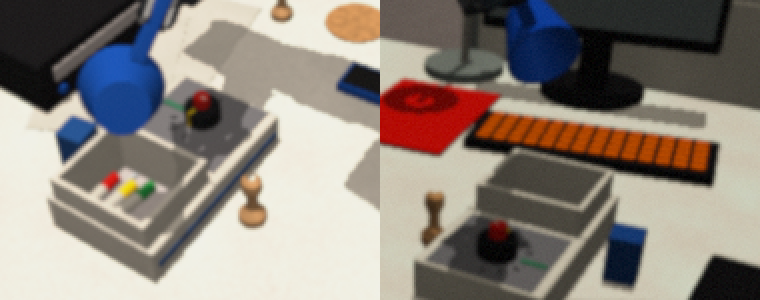

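All three markers lie flat in the well, red (112,180), yellow (130,188) and green (147,187). Returning the cup now.

```bash
python3 - <<'E'
from opt import *
s=r.sense(); A=(np.array(s['ee_pos']),np.array(s['ee_rot'])); X=(np.array([.40,.0,.36]),toolR(15.5,35)); Y=(np.array([.3495,-.303,.2015]),toolR(15.5,35))
L=lerp(A,X,20); q=rows(L)
rows(lerp(X,Y,10),cur=X,q=q)
E
```

```text
[-10, -7, -3] [-0.05, -0.088, 0.017] | e 0.0 mg 18.0 dq 6.1 tcp [0.581 0.132 0.412]
[-19, -14, -6] [-0.101, -0.175, 0.034] | e 0.0 mg 21.3 dq 5.6 tcp [0.571 0.125 0.41 ]
[-29, -21, -8] [-0.151, -0.263, 0.05] | e 0.0 mg 24.5 dq 5.3 tcp [0.562 0.118 0.407]
[-38, -28, -11] [-0.202, -0.35, 0.067] | e 0.0 mg 27.7 dq 5.0 tcp [0.552 0.111 0.404]
[-48, -35, -14] [-0.252, -0.438, 0.084] | e 0.0 mg 30.9 dq 4.9 tcp [0.543 0.104 0.401]
--
[-10, -7, -3] [-0.05, -0.088, 0.017] | e 0.0 mg 33.9 dq 4.8 tcp [0.533 0.097 0.399]
[-19, -14, -6] [-0.101, -0.175, 0.034] | e 0.0 mg 36.9 dq 4.8 tcp [0.524 0.09  0.396]
[-29, -21, -8] [-0.151, -0.263, 0.05] | e 0.0 mg 39.8 dq 4.8 tcp [0.514 0.083 0.393]
[-38, -28, -11] [-0.202, -0.35, 0.067] | e 0.0 mg 42.6 dq 4.8 tcp [0.505 0.076 0.39 ]
[-48, -35, -14] [-0.252, -0.438, 0.084] | e 0.0 mg 45.2 dq 4.9 tcp [0.495 0.069 0.388]
--
[-10, -7, -3] [-0.05, -0.088, 0.017] | e 0.0 mg 45.8 dq 5.0 tcp [0.486 0.062 0.385]
[-19, -14, -6] [-0.101, -0.175, 0.034] | e 0.0 mg 42.2 dq 5.1 tcp [0.476 0.055 0.382]
[-29, -21, -8] [-0.151, -0.263, 0.05] | e 0.0 mg 38.6 dq 5.2 tcp [0.
[... 748 characters left out ...]
.5 dq 5.9 tcp [ 0.39  -0.061  0.328]
[-15, -91, -48] [0.0, -0.0, 0.0] | e 0.0 mg 8.7 dq 5.7 tcp [ 0.385 -0.091  0.312]
[-20, -121, -63] [0.0, -0.0, 0.0] | e 0.0 mg 8.5 dq 5.5 tcp [ 0.38  -0.121  0.297]
[-25, -152, -79] [0.0, -0.0, 0.0] | e 0.0 mg 8.7 dq 5.1 tcp [ 0.375 -0.152  0.281]
--
[-5, -30, -16] [0.0, 0.0, 0.0] | e 0.0 mg 9.4 dq 4.7 tcp [ 0.37  -0.182  0.265]
[-10, -61, -32] [0.0, 0.0, 0.0] | e 0.0 mg 10.7 dq 4.7 tcp [ 0.365 -0.212  0.249]
[-15, -91, -48] [0.0, 0.0, 0.0] | e 0.0 mg 12.3 dq 4.6 tcp [ 0.36  -0.242  0.233]
[-20, -121, -63] [0.0, 0.0, 0.0] | e 0.0 mg 14.4 dq 4.5 tcp [ 0.355 -0.273  0.217]
[-25, -152, -79] [0.0, 0.0, 0.0] | e 0.0 mg 16.9 dq 4.3 tcp [ 0.35  -0.303  0.202]
--
```

Call:
move_arm:
  commands:
    - {"delta_pos":[0,0,35],"twist":[0,0,0],"gripper":10}
    - {"delta_pos":[0,0,70],"twist":[0,0,0],"gripper":10}

```text
t: 10.95
ee_pos: [0.5912, 0.1385, 0.4812]
ee_rot: [[0.576, -0.289, 0.765], [-0.174, 0.871, 0.46], [-0.799, -0.398, 0.451]]
wrist_force: [0.8, 0.7, -2.8]
opening: 0.193
```

Call:
move_arm:
  commands:
    - {"delta_pos":[-10,-7,-3],"twist":[-0.05,-0.088,0.017],"gripper":10}
    - {"delta_pos":[-19,-14,-6],"twist":[-0.101,-0.175,0.034],"gripper":10}
    - {"delta_pos":[-29,-21,-8],"twist":[-0.151,-0.263,0.05],"gripper":10}
    - {"delta_pos":[-38,-28,-11],"twist":[-0.202,-0.35,0.067],"gripper":10}
    - {"delta_pos":[-48,-35,-14],"twist":[-0.252,-0.438,0.084],"gripper":10}

```text
t: 11.45
ee_pos: [0.543, 0.1031, 0.4666]
ee_rot: [[0.87, -0.11, 0.481], [-0.269, 0.712, 0.649], [-0.414, -0.694, 0.59]]
wrist_force: [-0.2, 0.1, -2.3]
opening: 0.197
```

Call:
move_arm:
  commands:
    - {"delta_pos":[-10,-7,-3],"twist":[-0.05,-0.088,0.017],"gripper":10}
    - {"delta_pos":[-19,-14,-6],"twist":[-0.101,-0.175,0.034],"gripper":10}
    - {"delta_pos":[-29,-21,-8],"twist":[-0.151,-0.263,0.05],"gripper":10}
    - {"delta_pos":[-38,-28,-11],"twist":[-0.202,-0.35,0.067],"gripper":10}
    - {"delta_pos":[-48,-35,-14],"twist":[-0.252,-0.438,0.084],"gripper":10}

```text
t: 11.95
ee_pos: [0.4947, 0.0681, 0.4527]
ee_rot: [[0.97, 0.179, 0.164], [-0.234, 0.518, 0.823], [0.063, -0.836, 0.545]]
wrist_force: [-0.3, -0.5, -1.4]
opening: 0.192
```

Call:
move_arm:
  commands:
    - {"delta_pos":[-10,-7,-3],"twist":[-0.05,-0.088,0.017],"gripper":10}
    - {"delta_pos":[-19,-14,-6],"twist":[-0.101,-0.175,0.034],"gripper":10}
    - {"delta_pos":[-29,-21,-8],"twist":[-0.151,-0.263,0.05],"gripper":10}
    - {"delta_pos":[-38,-28,-11],"twist":[-0.202,-0.35,0.067],"gripper":10}
    - {"delta_pos":[-48,-35,-14],"twist":[-0.252,-0.438,0.084],"gripper":10}

```text
t: 12.45
ee_pos: [0.4464, 0.0332, 0.4387]
ee_rot: [[0.855, 0.507, -0.108], [-0.082, 0.338, 0.938], [0.512, -0.793, 0.331]]
wrist_force: [-0.6, 0.3, -2.3]
opening: 0.197
```

```bash
python3 - <<'E'
from opt import *
s=r.sense(); print(s['t']); A=(np.array(s['ee_pos']),np.array(s['ee_rot'])); X=(np.array([.40,-.04,.37]),toolR(15.5,35))
rows(lerp(A,X,10))
E
```

```text
12.45
[-5, -7, -7] [-0.025, -0.044, 0.009] | e 0.0 mg 36.7 dq 3.4 tcp [0.442 0.026 0.432]
[-9, -15, -14] [-0.051, -0.088, 0.017] | e 0.0 mg 34.2 dq 3.4 tcp [0.437 0.019 0.425]
[-14, -22, -21] [-0.076, -0.132, 0.026] | e 0.0 mg 31.7 dq 3.5 tcp [0.432 0.011 0.418]
[-19, -29, -27] [-0.101, -0.176, 0.035] | e 0.0 mg 29.3 dq 3.6 tcp [0.428 0.004 0.411]
[-23, -37, -34] [-0.127, -0.22, 0.044] | e 0.0 mg 26.8 dq 3.7 tcp [ 0.423 -0.003  0.404]
--
[-5, -7, -7] [-0.025, -0.044, 0.009] | e 0.0 mg 24.4 dq 3.8 tcp [ 0.419 -0.011  0.397]
[-9, -15, -14] [-0.051, -0.088, 0.017] | e 0.0 mg 21.9 dq 3.9 tcp [ 0.414 -0.018  0.391]
[-14, -22, -21] [-0.076, -0.132, 0.026] | e 0.0 mg 19.4 dq 4.1 tcp [ 0.409 -0.025  0.384]
[-19, -29, -27] [-0.101, -0.176, 0.035] | e 0.0 mg 17.0 dq 4.2 tcp [ 0.405 -0.033  0.377]
[-23, -37, -34] [-0.127, -0.22, 0.044] | e 0.0 mg 14.5 dq 4.4 tcp [ 0.4  -0.04  0.37]
--
```

Call:
move_arm:
  commands:
    - {"delta_pos":[-9,-15,-14],"twist":[-0.051,-0.088,0.017],"gripper":10}
    - {"delta_pos":[-19,-29,-27],"twist":[-0.101,-0.176,0.035],"gripper":10}
    - {"delta_pos":[-28,-44,-41],"twist":[-0.152,-0.264,0.052],"gripper":10}
    - {"delta_pos":[-37,-58,-55],"twist":[-0.203,-0.352,0.07],"gripper":10}
    - {"delta_pos":[-46,-73,-69],"twist":[-0.253,-0.44,0.087],"gripper":10}

```text
t: 12.95
ee_pos: [0.3997, -0.0397, 0.3695]
ee_rot: [[0.553, 0.789, -0.268], [0.154, 0.22, 0.963], [0.819, -0.573, 0.0]]
wrist_force: [0.6, -0.5, -3.1]
opening: 0.192
```

Call:
move_arm:
  commands:
    - {"delta_pos":[-5,-30,-16],"twist":[0,0,0],"gripper":10}
    - {"delta_pos":[-10,-60,-32],"twist":[0,0,0],"gripper":10}
    - {"delta_pos":[-15,-90,-48],"twist":[0,0,0],"gripper":10}
    - {"delta_pos":[-20,-120,-64],"twist":[0,0,0],"gripper":10}
    - {"delta_pos":[-25,-150,-80],"twist":[0,0,0],"gripper":10}

```text
t: 13.45
ee_pos: [0.3751, -0.1902, 0.2896]
ee_rot: [[0.555, 0.788, -0.267], [0.15, 0.22, 0.964], [0.818, -0.575, 0.004]]
wrist_force: [0.8, 0.3, -1.9]
opening: 0.196
```

```bash
python3 - <<'E'
from opt import *
s=r.sense(); print(s['t']); A=(np.array(s['ee_pos']),np.array(s['ee_rot'])); X=(np.array([.3488,-.3035,.2016]),toolR(15.5,35))
rows(lerp(A,X,5))
E
```

```text
13.45
[-5, -23, -18] [-0.001, -0.001, 0.0] | e 0.0 mg 13.3 dq 3.6 tcp [ 0.37  -0.213  0.272]
[-11, -45, -35] [-0.001, -0.001, 0.0] | e 0.0 mg 13.8 dq 3.6 tcp [ 0.365 -0.236  0.254]
[-16, -68, -53] [-0.002, -0.002, 0.0] | e 0.0 mg 14.5 dq 3.6 tcp [ 0.359 -0.258  0.237]
[-21, -91, -70] [-0.003, -0.002, 0.0] | e 0.0 mg 15.6 dq 3.5 tcp [ 0.354 -0.281  0.219]
[-26, -113, -88] [-0.003, -0.003, 0.0] | e 0.0 mg 16.9 dq 3.5 tcp [ 0.349 -0.304  0.202]
--
```

Call:
move_arm:
  commands:
    - {"delta_pos":[-5,-23,-18],"twist":[0,0,0],"gripper":10}
    - {"delta_pos":[-11,-45,-35],"twist":[0,0,0],"gripper":10}
    - {"delta_pos":[-16,-68,-53],"twist":[0,0,0],"gripper":10}
    - {"delta_pos":[-26,-113,-88],"twist":[-0.003,-0.003,0],"gripper":10}
    - {"delta_pos":[-26,-113,-88],"twist":[-0.003,-0.003,0],"gripper":10}

```text
t: 13.95
ee_pos: [0.3491, -0.3047, 0.1995]
ee_rot: [[0.555, 0.788, -0.264], [0.15, 0.218, 0.964], [0.818, -0.575, 0.002]]
wrist_force: [-0.8, -0.0, -1.4]
opening: 0.194
```

```bash
cat > cupchk.py <<'E'
from kin import *
def cup(n,f,ztop,zlo):
    t=load(n);Q=cloud(t); hs=cv2.cvtColor(t[0],cv2.COLOR_BGR2HSV).astype(int)
    d=np.hypot(Q[...,0]-f[0],Q[...,1]-f[1]); kk=(hs[...,0]>100)&(hs[...,0]<130)&(hs[...,1]>110)&(d<.056)&(Q[...,2]<ztop)&(Q[...,2]>zlo)
    cam=-t[4][:3,:3].T@t[4][:3,3]; u=(cam[:2]-f)/np.linalg.norm(cam[:2]-f); kk&=((Q[...,:2]-f)@u>.02)
    q=Q[kk]; s=least_squares(lambda p:np.hypot(*(q[:,:2]-p[:2]).T)-(.031+.25*(q[:,2]-p[2])),[*f,zlo-.006],loss='soft_l1',f_scale=.002)
    return s.x.round(4),kk.sum()
E
python3 - <<'E'
from cupchk import *
s=r.sense(); print(s['t'],np.round(s['ee_pos'],4))
snap('scene','sc9'); snap('side','sd9')
for n in('sc3','sc9','sd9'): print(n,cup(n,np.array([.5675,-.2425]),.13,.065))
# pixel comparison of cup mask sc3 vs sc9
for n in('sc3','sc9'):
    t=load(n)[0]; hs=cv2.cvtColor(t,cv2.COLOR_BGR2HSV).astype(int); m=((hs[...,0]>100)&(hs[...,0]<130)&(hs[...,1]>110)); m[:195]=0;m[290:]=0;m[:,:110]=0;m[:,:140]=0;m[:,240:]=0
    ys,xs=np.nonzero(m); print(n,m.sum(),xs.mean().round(1),ys.mean().round(1),ys.max(),xs.max())
E
```

```text
13.95 [ 0.3491 -0.3047  0.1995]
sc3 (array([ 0.5707, -0.2419,  0.0571]), np.int64(654))
sc9 (array([ 0.571 , -0.2436,  0.055 ]), np.int64(665))
sd9 (array([ 0.568 , -0.2416,  0.0614]), np.int64(248))
sc3 1983 178.7 244.2 276 208
sc9 2602 179.1 244.0 277 208
```

The cup has not slipped in the grip (same outline as when first lifted). Lowering it onto the coaster, 7 mm back.

Call:
move_arm:
  commands:
    - {"delta_pos":[-7,0,-15],"twist":[0,0,0],"gripper":10}
    - {"delta_pos":[-7,0,-30],"twist":[0,0,0],"gripper":10}
    - {"delta_pos":[-7,0,-40],"twist":[0,0,0],"gripper":10}
    - {"delta_pos":[-7,0,-46],"twist":[0,0,0],"gripper":10}
    - {"delta_pos":[-7,0,-49],"twist":[0,0,0],"gripper":10}

```text
t: 14.55
ee_pos: [0.3433, -0.3017, 0.1543]
ee_rot: [[0.552, 0.79, -0.268], [0.154, 0.219, 0.963], [0.82, -0.573, -0.001]]
wrist_force: [0.6, 0.2, -2.1]
opening: 0.194
```

```bash
python3 - <<'E'
from cupchk import *
s=r.sense(); print(s['t'],np.round(s['ee_pos'],4),np.round(s['wrist_force'],1))
snap('scene','sc10'); snap('side','sd10')
for n in('sc10','sd10'): print(n,cup(n,np.array([.5615,-.2425]),.078,.012))
E
```

```text
14.55 [ 0.3433 -0.3017  0.1543] [ 0.6  0.2 -2.1]
sc10 (array([ 0.5652, -0.2398,  0.0105]), np.int64(529))
sd10 (array([ 0.5643, -0.2433, -0.0012]), np.int64(222))
```

Call:
move_arm:
  commands:
    - {"delta_pos":[-1,0,-2],"twist":[0,0,0],"gripper":10}
    - {"delta_pos":[-2,0,-4],"twist":[0,0,0],"gripper":10}
    - {"delta_pos":[-2,0,-4.5],"twist":[0,0,0],"gripper":10}

```text
t: 14.95
ee_pos: [0.3411, -0.3027, 0.1497]
ee_rot: [[0.552, 0.79, -0.267], [0.154, 0.218, 0.964], [0.82, -0.573, -0.001]]
wrist_force: [-1.1, 0.9, -1.0]
opening: 0.194
```

```bash
python3 - <<'E'
from cupchk import *
s=r.sense(); print(s['t'],np.round(s['ee_pos'],4),np.round(s['wrist_force'],1))
E
```

```text
14.95 [ 0.3411 -0.3027  0.1497] [-1.1  0.9 -1. ]
```

Near contact, so opening gently.

Call:
move_arm:
  commands:
    - {"delta_pos":[0,0,-1],"twist":[0,0,0],"gripper":10}
    - {"delta_pos":[0,0,-1],"twist":[0,0,0],"gripper":25}
    - {"delta_pos":[0,0,-1],"twist":[0,0,0],"gripper":40}
    - {"delta_pos":[0,0,-1],"twist":[0,0,0],"gripper":60}
    - {"delta_pos":[0,0,-1],"twist":[0,0,0],"gripper":60}
  force: 30

```text
t: 15.45
ee_pos: [0.3412, -0.3027, 0.1487]
ee_rot: [[0.552, 0.79, -0.267], [0.154, 0.218, 0.964], [0.82, -0.573, -0.001]]
wrist_force: [-0.1, -0.6, -0.2]
opening: 0.706
```

```bash
python3 - <<'E'
from cupchk import *
s=r.sense(); print(s['t'],np.round(s['ee_pos'],4),np.round(s['wrist_force'],1))
snap('scene','sc11'); snap('side','sd11'); w=snap('wrist','w11')
for n in('sc11','sd11'): print(n,cup(n,np.array([.5615,-.2425]),.078,.012))
cv2.imwrite('pics/v11.png',np.hstack([load('sc11')[0][190:340,90:280].repeat(2,0).repeat(2,1),cv2.resize(w[0],(400,300))]))
E
```

```text
15.45 [ 0.3412 -0.3027  0.1487] [-0.1 -0.6 -0.2]
sc11 (array([ 0.5637, -0.2415,  0.0068]), np.int64(568))
sd11 (array([ 5.622e-01, -2.427e-01,  1.000e-04]), np.int64(241))
```

View pics/v11.png

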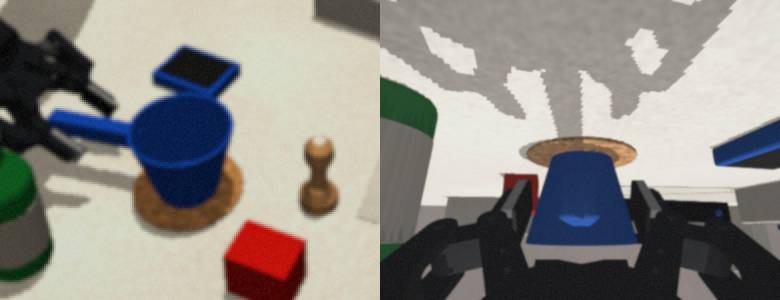

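Right view count: 11 of 12. The cup stands upright, empty and centred on the coaster, with the fingers open and clear of the handle.

```bash
python3 - <<'E'
from opt import *
s=r.sense(); A=(np.array(s['ee_pos']),np.array(s['ee_rot'])); 
Z=(A[0]+[-.02,0,.13],A[1]); q=rows(lerp(A,Z,5))
D=(np.array([.602,.146,.36]),np.array([[1.,0,0],[0,0,1],[0,-1,0]]))
rows(lerp(Z,D,15),cur=Z,q=q)
E
```

```text
[-4, 0, 26] [0.0, 0.0, -0.0] | e 0.0 mg 14.5 dq 5.8 tcp [ 0.337 -0.303  0.175]
[-8, 0, 52] [0.0, 0.0, -0.0] | e 0.0 mg 16.3 dq 5.7 tcp [ 0.333 -0.303  0.201]
[-12, 0, 78] [0.0, 0.0, -0.0] | e 0.0 mg 18.2 dq 5.7 tcp [ 0.329 -0.303  0.227]
[-16, 0, 104] [0.0, 0.0, -0.0] | e 0.0 mg 20.3 dq 5.6 tcp [ 0.325 -0.303  0.253]
[-20, 0, 130] [0.0, 0.0, -0.0] | e 0.0 mg 22.6 dq 5.5 tcp [ 0.321 -0.303  0.279]
--
[19, 30, 5] [-0.009, 0.064, -0.017] | e 0.0 mg 21.3 dq 6.8 tcp [ 0.34  -0.273  0.284]
[37, 60, 11] [-0.017, 0.127, -0.033] | e 0.0 mg 20.8 dq 6.3 tcp [ 0.359 -0.243  0.289]
[56, 90, 16] [-0.026, 0.191, -0.05] | e 0.0 mg 21.2 dq 6.2 tcp [ 0.377 -0.213  0.295]
[75, 120, 22] [-0.034, 0.255, -0.067] | e 0.0 mg 22.4 dq 6.3 tcp [ 0.396 -0.183  0.3  ]
[94, 150, 27] [-0.043, 0.318, -0.083] | e 0.0 mg 24.3 dq 6.2 tcp [ 0.415 -0.153  0.306]
--
[19, 30, 5] [-0.009, 0.064, -0.017] | e 0.0 mg 26.8 dq 5.9 tcp [ 0.434 -0.123  0.311]
[37, 60, 11] [-0.017, 0.127, -0.033] | e 0.0 mg 30.0 dq 5.6 tcp [ 0.452 -0.093  0.317]
[56, 90, 16] [-0.026, 0.191, -0.05] | e 0.0 mg 33.7 dq 5.1 tcp [ 0.471 -0.063  0.322]
[75, 120, 22] [-0.034, 0.255, -0.067] | e 0.0 mg 37.9 dq 5.0 tcp [ 0.49  -0.033  0.327]
[94, 150, 27] [-0.043, 0.318, -0.083] | e 0.0 mg 42.6 dq 5.4 tcp [ 0.508 -0.004  0.333]
--
[19, 30, 5] [-0.009, 0.064, -0.017] | e 0.0 mg 47.7 dq 5.7 tcp [0.527 0.026 0.338]
[37, 60, 11] [-0.017, 0.127, -0.033] | e 0.0 mg 53.3 dq 6.0 tcp [0.546 0.056 0.344]
[56, 90, 16] [-0.026, 0.191, -0.05] | e 0.0 mg 59.3 dq 6.2 tcp [0.565 0.086 0.349]
[75, 120, 22] [-0.034, 0.255, -0.067] | e 0.0 mg 62.0 dq 6.5 tcp [0.583 0.116 0.355]
[94, 150, 27] [-0.043, 0.318, -0.083] | e 0.0 mg 55.3 dq 7.1 tcp [0.602 0.146 0.36 ]
--
```

Call:
move_arm:
  commands:
    - {"delta_pos":[-4,0,26],"twist":[0,0,0],"gripper":60}
    - {"delta_pos":[-8,0,52],"twist":[0,0,0],"gripper":60}
    - {"delta_pos":[-12,0,78],"twist":[0,0,0],"gripper":60}
    - {"delta_pos":[-16,0,104],"twist":[0,0,0],"gripper":60}
    - {"delta_pos":[-20,0,130],"twist":[0,0,0],"gripper":85}

```text
t: 16.1
ee_pos: [0.3209, -0.3024, 0.2798]
ee_rot: [[0.552, 0.79, -0.267], [0.154, 0.218, 0.964], [0.82, -0.573, -0.001]]
wrist_force: [0.6, 0.1, -0.7]
opening: 0.853
```

Call:
move_arm:
  commands:
    - {"delta_pos":[19,30,5],"twist":[-0.009,0.064,-0.017],"gripper":85}
    - {"delta_pos":[37,60,11],"twist":[-0.017,0.127,-0.033],"gripper":85}
    - {"delta_pos":[56,90,16],"twist":[-0.026,0.191,-0.05],"gripper":85}
    - {"delta_pos":[75,120,22],"twist":[-0.034,0.255,-0.067],"gripper":85}
    - {"delta_pos":[94,150,27],"twist":[-0.043,0.318,-0.083],"gripper":85}

```text
t: 16.6
ee_pos: [0.4154, -0.1513, 0.3062]
ee_rot: [[0.792, 0.583, -0.18], [0.128, 0.129, 0.983], [0.597, -0.802, 0.028]]
wrist_force: [1.8, -0.8, -0.5]
opening: 0.999
```

Call:
move_arm:
  commands:
    - {"delta_pos":[19,30,5],"twist":[-0.009,0.064,-0.017],"gripper":85}
    - {"delta_pos":[37,60,11],"twist":[-0.017,0.127,-0.033],"gripper":85}
    - {"delta_pos":[56,90,16],"twist":[-0.026,0.191,-0.05],"gripper":85}
    - {"delta_pos":[75,120,22],"twist":[-0.034,0.255,-0.067],"gripper":85}
    - {"delta_pos":[94,150,27],"twist":[-0.043,0.318,-0.083],"gripper":85}

```text
t: 17.1
ee_pos: [0.5096, -0.0011, 0.3332]
ee_rot: [[0.947, 0.309, -0.088], [0.075, 0.055, 0.996], [0.313, -0.949, 0.029]]
wrist_force: [1.0, -0.2, -0.4]
opening: 0.997
```

Call:
move_arm:
  commands:
    - {"delta_pos":[19,30,5],"twist":[-0.009,0.064,-0.017],"gripper":85}
    - {"delta_pos":[37,60,11],"twist":[-0.017,0.127,-0.033],"gripper":85}
    - {"delta_pos":[56,90,16],"twist":[-0.026,0.191,-0.05],"gripper":85}
    - {"delta_pos":[75,120,22],"twist":[-0.034,0.255,-0.067],"gripper":85}
    - {"delta_pos":[94,150,27],"twist":[-0.043,0.318,-0.083],"gripper":85}

```text
t: 17.6
ee_pos: [0.6037, 0.1487, 0.3599]
ee_rot: [[1.0, -0.002, 0.0], [-0.0, -0.0, 1.0], [-0.002, -1.0, -0.0]]
wrist_force: [0.5, 0.1, 0.7]
opening: 0.998
```

```bash
python3 - <<'E'
from cupchk import *
s=r.sense(); print(s['t'],np.round(s['ee_pos'],4),np.round(s['ee_rot'],3).tolist(),np.round(s['qpos'],0))
w=snap('wrist','w12'); snap('scene','sc12'); snap('side','sd12')
print('cam',-w[4][:3,:3].T@w[4][:3,3])
for n in('sc12','sd12'): print(n,cup(n,np.array([.5615,-.2425]),.078,.012))
for n,a in(('w12',1),('sc12',0),('sd12',0)):
    t=load(n); Q=cloud(t); hs=cv2.cvtColor(t[0],cv2.COLOR_BGR2HSV).astype(int); H,S,V=hs.transpose(2,0,1)
    near=np.hypot(Q[...,0]-.602,Q[...,1]-.146)<.045
    for nm,m,z in(('red',((H<7)|(H>173))&(S>120)&(Q[...,2]>.095),.105),('yel',(H>20)&(H<38)&(S>100)&(Q[...,2]>.07),.087),('grn',(H>45)&(H<90)&(S>80),.06)):
        k=(near|(nm=='grn'))&m&(abs(Q[...,0]-.6)<.09)&(abs(Q[...,1]-.146)<.07)
        if k.sum()>2:
            uv=np.argwhere(k)[:,::-1]; c=onplane(t,uv,z); print(n,nm,k.sum(),uv.mean(0).round(0),c.mean(0).round(4),'bbox mid',((c.min(0)+c.max(0))/2).round(4),(c.max(0)-c.min(0)).round(3))
E
```

```text
17.6 [0.6037 0.1487 0.3599] [[1.0, -0.002, 0.0], [-0.0, -0.0, 1.0], [-0.002, -1.0, -0.0]] [14. 24.  8. 74.  0. 14.]
cam [0.53385939 0.14837952 0.3289686 ]
sc12 (array([ 0.5635, -0.2413,  0.0058]), np.int64(566))
sd12 (array([ 0.5616, -0.2412,  0.0048]), np.int64(232))
w12 red 715 [255. 191.] [0.6005 0.1465 0.105 ] bbox mid [0.6391 0.1083 0.105 ] [0.103 0.099 0.   ]
w12 yel 134 [276. 194.] [0.6086 0.1633 0.087 ] bbox mid [0.6615 0.1195 0.087 ] [0.12  0.242 0.   ]
w12 grn 444 [254. 267.] [0.6917 0.1451 0.06  ] bbox mid [0.7319 0.1502 0.06  ] [0.19  0.502 0.   ]
sc12 red 56 [289. 158.] [0.5914 0.1715 0.105 ] bbox mid [0.5318 0.333  0.105 ] [0.173 0.43  0.   ]
sc12 yel 20 [295. 119.] [0.431  0.5525 0.087 ] bbox mid [0.2588 0.8615 0.087 ] [0.75  1.527 0.   ]
sc12 grn 140 [296. 108.] [0.3669 0.6968 0.06  ] bbox mid [0.0959 1.3336 0.06  ] [1.145 2.391 0.   ]
sd12 red 57 [220. 209.] [0.5979 0.1516 0.105 ] bbox mid [0.598  0.1511 0.105 ] [0.029 0.028 0.   ]
sd12 yel 32 [215. 218.] [0.6016 0.1738 0.087 ] bbox mid [0.6    0.1738 0.087 ] [0.025 0.027 0.   ]
sd12 grn 17 [207. 212.] [0.6526 0.1464 0.06  ] bbox mid [0.652  0.1462 0.06  ] [0.031 0.006 0.   ]
```

View pics/w12.png

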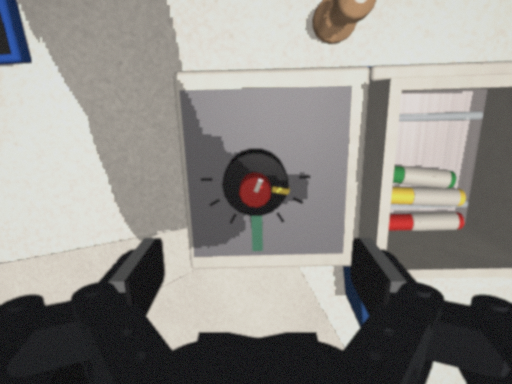

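The wrist view, with right = +y and down = +x, shows:
- **Dial:** ring at (255,182), yellow pointer at (280,191), red knob at (255,190), green mark at (257,233).
- **Markers:** all three are in the well at right.

That was view 12 of 12.

```bash
cat > dial.py <<'E'
from cupchk import *
def dial(n):
    t=load(n); hs=cv2.cvtColor(t[0],cv2.COLOR_BGR2HSV).astype(int); H,S,V=hs.transpose(2,0,1)
    crop=np.zeros(H.shape,bool); crop[135:225,200:310]=1
    def comp(m):
        k,l,st,c=cv2.connectedComponentsWithStats((m&crop).astype(np.uint8)); return l==1+np.argmax(st[1:,4])
    red=comp(((H<8)|(H>172))&(S>120)&(V>100)); yel=comp((H>20)&(H<38)&(S>90)&(V>90)); blk=comp(V<45)
    (c,rr)=cv2.minEnclosingCircle(np.argwhere(red)[:,::-1].astype(np.float32)); 
    kc=onplane(t,[c],.105)[0]; 
    y=onplane(t,np.argwhere(yel)[:,::-1],.086); 
    cnt=cv2.convexHull(np.argwhere(blk|red|yel)[:,::-1].astype(np.int32)).reshape(-1,2)
    b=onplane(t,cnt,.086); f=least_squares(lambda p:np.hypot(*(b[:,:2]-p[:2]).T)-.027,[.602,.146],loss='soft_l1',f_scale=.002).x
    far=y[np.argsort(np.hypot(*(y[:,:2]-f).T))[-8:]].mean(0)
    g=crop*0; g=(H>45)&(H<95)&(S>60); g[:210]=0; g[262:]=0; g[:,:235]=0; g[:,285:]=0
    gm=onplane(t,np.argwhere(g)[:,::-1],.06).mean(0) if g.sum() else np.zeros(3)
    ang=lambda v,c:np.arctan2(v[0]-c[0],v[1]-c[1])
    print(n,'knob',kc.round(4),'px r',rr,'ring',f.round(4),'yel',y.mean(0).round(4),'far',far.round(4),'grn',gm.round(4))
    print(' pointer angle mean/far',ang(y.mean(0),f).round(3),ang(far,f).round(3),'about knob',ang(y.mean(0),kc).round(3),'green',ang(gm,f).round(3),ang(gm,kc).round(3))
E
python3 -c "
from dial import *
dial('w12')"
```

```text
w12 knob [0.6006 0.1466 0.105 ] px r 15.420526504516602 ring [0.5996 0.1473] yel [0.6055 0.167  0.086 ] far [0.6064 0.1734 0.086 ] grn [0.6533 0.1479 0.06  ]
 pointer angle mean/far 0.293 0.256 about knob 0.238 green 1.56 1.547
```

Call:
move_arm:
  commands:
    - {"delta_pos":[-3,-2,-35],"twist":[0,0,0],"gripper":85}
    - {"delta_pos":[-3,-2,-70],"twist":[0,0,0],"gripper":85}
    - {"delta_pos":[-3,-2,-100],"twist":[0,0,0],"gripper":85}
    - {"delta_pos":[-3,-2,-115],"twist":[0,0,0],"gripper":85}
    - {"delta_pos":[-3,-2,-115],"twist":[0,0,0],"gripper":85}
  force: 25

```text
t: 18.25
ee_pos: [0.5985, 0.144, 0.2424]
ee_rot: [[1.0, -0.003, 0.0], [-0.0, -0.001, 1.0], [-0.003, -1.0, -0.001]]
wrist_force: [-0.5, 0.4, 0.0]
opening: 0.992
```

```bash
python3 - <<'E'
from h import *
s=r.sense(); print(s['t'],np.round(s['ee_pos'],4),np.round(s['wrist_force'],1),np.round(s['ee_rot'],3).tolist())
E
```

```text
18.25 [0.5985 0.144  0.2424] [-0.5  0.4  0. ] [[1.0, -0.003, 0.0], [-0.0, -0.001, 1.0], [-0.003, -1.0, -0.001]]
```

Call:
move_arm:
  commands:
    - {"delta_pos":[2,3,-4],"twist":[0,0,0],"gripper":85}
    - {"delta_pos":[2,3,-4.5],"twist":[0,0,0],"gripper":70}
    - {"delta_pos":[2,3,-4.5],"twist":[0,0,0],"gripper":60}
    - {"delta_pos":[2,3,-4.5],"twist":[0,0,0],"gripper":48}
    - {"delta_pos":[2,3,-4.5],"twist":[0,0,0],"gripper":48}
  force: 25

```text
t: 18.75
ee_pos: [0.6024, 0.1474, 0.2416]
ee_rot: [[1.0, 0.003, 0.0], [-0.0, -0.002, 1.0], [0.003, -1.0, -0.002]]
wrist_force: [-1.6, -7.5, 7.3]
opening: 0.622
```

```bash
python3 - <<'E'
from h import *
s=r.sense(); print(s['t'],np.round(s['ee_pos'],4),np.round(s['wrist_force'],1),s['opening']*85.4)
E
```

```text
18.75 [0.6024 0.1474 0.2416] [-1.6 -7.5  7.3] 53.159449658654324
```

Call:
move_arm:
  commands:
    - {"delta_pos":[0,-1,3],"twist":[0,0,0],"gripper":48}
    - {"delta_pos":[0,-2,4],"twist":[0,0,0],"gripper":48}
    - {"delta_pos":[0,-2,4],"twist":[0,0,-0.1],"gripper":48}
    - {"delta_pos":[0,-2,4],"twist":[0,0,-0.22],"gripper":48}
    - {"delta_pos":[0,-2,4],"twist":[0,0,-0.34],"gripper":48}

```text
t: 19.25
ee_pos: [0.6027, 0.1465, 0.2421]
ee_rot: [[0.941, -0.0, 0.337], [-0.337, -0.0, 0.941], [-0.0, -1.0, -0.0]]
wrist_force: [8.2, 2.6, -22.7]
opening: 0.614
```

```bash
python3 - <<'E'
from h import *
s=r.sense(); R=np.array(s['ee_rot']); print(s['t'],np.round(s['ee_pos'],4),np.round(s['wrist_force'],1),np.round(s['wrist_torque'],2),s['opening']*85.4,'yaw',np.arctan2(R[1,2],R[0,2])-np.pi/2)
E
```

```text
19.25 [0.6027 0.1465 0.2421] [  8.2   2.6 -22.7] [ 0.32 -1.7   0.07] 52.448892884606884 yaw -0.34407789465822947
```

Call:
move_arm:
  commands:
    - {"delta_pos":[-1,0,-2],"twist":[0,0,-0.1],"gripper":48}
    - {"delta_pos":[-1,0,-3],"twist":[0,0,-0.22],"gripper":48}
    - {"delta_pos":[-1,0,-3],"twist":[0,0,-0.34],"gripper":48}
    - {"delta_pos":[-1,0,-3],"twist":[0,0,-0.46],"gripper":48}
    - {"delta_pos":[-1,0,-3],"twist":[0,0,-0.58],"gripper":48}

```text
t: 19.75
ee_pos: [0.6019, 0.1462, 0.2418]
ee_rot: [[0.602, 0.003, 0.798], [-0.798, -0.001, 0.602], [0.002, -1.0, 0.002]]
wrist_force: [3.7, -2.3, -1.0]
opening: 0.617
```

```bash
python3 - <<'E'
from h import *
s=r.sense(); R=np.array(s['ee_rot']); print(s['t'],np.round(s['ee_pos'],4),np.round(s['wrist_force'],1),np.round(s['wrist_torque'],2),s['opening']*85.4,'yaw',np.arctan2(R[1,2],R[0,2])-np.pi/2)
E
```

```text
19.75 [0.6019 0.1462 0.2418] [ 3.7 -2.3 -1. ] [-0.44 -0.4   0.06] 52.69880530269044 yaw -0.9245384806029743
```

Call:
move_arm:
  commands:
    - {"delta_pos":[0,0,0],"twist":[0,0,-0.12],"gripper":48}
    - {"delta_pos":[0,0,0],"twist":[0,0,-0.25],"gripper":48}
    - {"delta_pos":[0,0,0],"twist":[0,0,-0.375],"gripper":48}
    - {"delta_pos":[0,0,0],"twist":[0,0,-0.375],"gripper":48}
    - {"delta_pos":[0,0,0],"twist":[0,0,-0.375],"gripper":70}

```text
t: 20.25
ee_pos: [0.6013, 0.1464, 0.2415]
ee_rot: [[0.276, 0.001, 0.961], [-0.961, -0.0, 0.276], [0.0, -1.0, 0.001]]
wrist_force: [0.0, 0.2, -0.6]
opening: 0.769
```

Call:
move_arm:
  commands:
    - {"delta_pos":[0,0,0],"twist":[0,0,0],"gripper":85}
    - {"delta_pos":[0,0,0],"twist":[0,0,0],"gripper":85}
    - {"delta_pos":[0,0,40],"twist":[0,0,0],"gripper":85}
    - {"delta_pos":[0,0,80],"twist":[0,0,0],"gripper":85}
    - {"delta_pos":[0,0,120],"twist":[0,0,0],"gripper":85}

```text
t: 20.75
ee_pos: [0.6008, 0.1464, 0.3624]
ee_rot: [[0.274, -0.0, 0.962], [-0.962, -0.001, 0.274], [0.0, -1.0, -0.0]]
wrist_force: [-0.2, 0.2, 0.3]
opening: 0.994
```

```bash
cat > fin.py <<'E'
from cupchk import *
s=r.sense(); R=np.array(s['ee_rot']); print(s['t'],np.round(s['ee_pos'],4),np.round(s['wrist_force'],1),s['opening'],'yaw',np.arctan2(R[1,2],R[0,2])-np.pi/2)
w=snap('wrist','w13'); snap('scene','sc13'); snap('side','sd13')
for n in('w13','sd13','sc13','w12'):
    t=load(n); hs=cv2.cvtColor(t[0],cv2.COLOR_BGR2HSV).astype(int); H,S,V=hs.transpose(2,0,1)
    v,u=np.mgrid[:384,:512]; G=onplane(t,np.c_[u.ravel(),v.ravel()],.086).reshape(384,512,3); Q=cloud(t); c=np.array([.601,.147])
    d=np.hypot(*(G[...,:2]-c).transpose(2,0,1)); k=(d<.032)&(d>.012)&(H>20)&(H<38)&(S>90)&(V>90)&(Q[...,2]>.07)
    if k.sum(): y=G[k].mean(0); print(n,'yellow',k.sum(),y.round(4),'angle',np.arctan2(y[0]-c[0],y[1]-c[1]).round(3))
    g=(abs(Q[...,0]-.65)<.03)&(abs(Q[...,1]-.147)<.02)&(H>45)&(H<95)&(S>60)&(Q[...,2]<.07)&(Q[...,2]>.05)
    if g.sum(): gm=onplane(t,np.argwhere(g)[:,::-1],.06).mean(0); print('  green',g.sum(),gm.round(4),np.arctan2(gm[0]-c[0],gm[1]-c[1]).round(3))
    wh=(d<.02)&(V>150)&(S<60)
    K=onplane(t,np.c_[u.ravel(),v.ravel()],.105).reshape(384,512,3); dk=np.hypot(*(K[...,:2]-c).transpose(2,0,1)); wh=(dk<.014)&(V>120)&(S<110)
    if wh.sum(): m=K[wh].mean(0); print('  knob white',wh.sum(),m.round(4),np.arctan2(m[0]-c[0],m[1]-c[1]).round(2))
for n in('sc13','sd13'): print(n,cup(n,np.array([.5615,-.2425]),.078,.012))
t=load('sd13'); Q=cloud(t); H,S,V=cv2.cvtColor(t[0],cv2.COLOR_BGR2HSV).astype(int).transpose(2,0,1)
b=(abs(Q[...,0]-.598)<.075)&(abs(Q[...,1]-.31)<.065)&(Q[...,2]<.09)&(S>100)
for nm,m in dict(red=(H<6)|(H>174),yel=(H>20)&(H<38),grn=(H>45)&(H<90)).items():
    k=b&m; print(nm,k.sum(),Q[k].mean(0).round(3) if k.sum() else '')
E
python3 fin.py
```

```text
20.75 [0.6008 0.1464 0.3624] [-0.2  0.2  0.3] 0.994180726374573 yaw -1.2930473246964125
w13 yellow 123 [0.6219 0.1483 0.086 ] angle 1.508
  green 389 [0.6539 0.1477 0.06  ] 1.558
  knob white 81 [0.5958 0.149  0.105 ] -1.21
sd13 yellow 10 [0.6234 0.1486 0.086 ] angle 1.5
  green 25 [0.6547 0.1457 0.06  ] 1.596
sc13 yellow 11 [0.625  0.1503 0.086 ] angle 1.435
  green 33 [0.6548 0.1494 0.06  ] 1.526
  knob white 12 [0.5978 0.1549 0.105 ] -0.39
w12 yellow 110 [0.6055 0.1669 0.086 ] angle 0.222
  green 334 [0.6537 0.1479 0.06  ] 1.554
  knob white 83 [0.5956 0.1491 0.105 ] -1.2
sc13 (array([ 0.5635, -0.2412,  0.0056]), np.int64(564))
sd13 (array([ 0.5632, -0.2439, -0.0052]), np.int64(239))
red 58 [0.658 0.291 0.027]
yel 55 [0.628 0.288 0.026]
grn 35 [0.604 0.278 0.028]
```

The pointer looks about 0.05–0.09 rad short of the green mark, which is inside tolerance but with a thin margin. One small regrip will add 0.07 rad.

Call:
move_arm:
  commands:
    - {"delta_pos":[0,0,-40],"twist":[0,0,0],"gripper":85}
    - {"delta_pos":[0,0,-80],"twist":[0,0,0],"gripper":85}
    - {"delta_pos":[0,0,-110],"twist":[0,0,0],"gripper":85}
    - {"delta_pos":[0,0,-120],"twist":[0,0,0],"gripper":75}
    - {"delta_pos":[0,0,-120],"twist":[0,0,0],"gripper":60}

```text
t: 21.4
ee_pos: [0.6004, 0.1462, 0.2392]
ee_rot: [[0.273, -0.004, 0.962], [-0.962, -0.001, 0.273], [0.0, -1.0, -0.004]]
wrist_force: [-0.0, -0.2, -0.5]
opening: 0.731
```

Call:
move_arm:
  commands:
    - {"delta_pos":[0,0,0],"twist":[0,0,0],"gripper":48}
    - {"delta_pos":[0,0,0],"twist":[0,0,0],"gripper":48}
    - {"delta_pos":[0,0,0],"twist":[0,0,-0.035],"gripper":48}
    - {"delta_pos":[0,0,0],"twist":[0,0,-0.07],"gripper":48}
    - {"delta_pos":[0,0,0],"twist":[0,0,-0.07],"gripper":48}

```text
t: 21.9
ee_pos: [0.6016, 0.1465, 0.2416]
ee_rot: [[0.204, 0.002, 0.979], [-0.979, -0.0, 0.204], [0.0, -1.0, 0.002]]
wrist_force: [4.3, 1.9, -11.1]
opening: 0.613
```

Call:
move_arm:
  commands:
    - {"delta_pos":[0,0,0],"twist":[0,0,0],"gripper":85}
    - {"delta_pos":[0,0,0],"twist":[0,0,0],"gripper":85}
    - {"delta_pos":[0,0,30],"twist":[0,0,0],"gripper":85}
    - {"delta_pos":[0,0,75],"twist":[0,0,0],"gripper":85}
    - {"delta_pos":[0,0,120],"twist":[0,0,0],"gripper":85}

```text
t: 22.4
ee_pos: [0.6007, 0.1461, 0.3631]
ee_rot: [[0.205, 0.0, 0.979], [-0.979, -0.001, 0.205], [0.001, -1.0, -0.0]]
wrist_force: [0.5, -0.2, 0.5]
opening: 0.991
```

```bash
python3 fin.py
```

```text
22.4 [0.6007 0.1461 0.3631] [ 0.5 -0.2  0.5] 0.9912697590777029 yaw -1.3639853271143103
w13 yellow 122 [0.6222 0.147  0.086 ] angle 1.573
  green 396 [0.6538 0.1477 0.06  ] 1.558
  knob white 80 [0.5958 0.1488 0.105 ] -1.23
sd13 yellow 7 [0.6238 0.1479 0.086 ] angle 1.531
  green 21 [0.6544 0.1461 0.06  ] 1.588
sc13 yellow 7 [0.6236 0.1492 0.086 ] angle 1.473
  green 31 [0.6534 0.1501 0.06  ] 1.513
  knob white 12 [0.5978 0.1549 0.105 ] -0.39
w12 yellow 110 [0.6055 0.1669 0.086 ] angle 0.222
  green 334 [0.6537 0.1479 0.06  ] 1.554
  knob white 83 [0.5956 0.1491 0.105 ] -1.2
sc13 (array([ 0.5637, -0.2414,  0.0065]), np.int64(569))
sd13 (array([ 0.5626, -0.2433, -0.0017]), np.int64(236))
red 58 [0.658 0.291 0.026]
yel 56 [0.628 0.289 0.026]
grn 35 [0.603 0.278 0.028]
```

Everything checks out: pointer at the mark, knob unmoved, cup placed, markers in the well, arm clear. Handing in.

```bash
python3 -c "
from bench import r
print(r.finish_job())"
```

```text
the job is handed in; nothing more can be done
None
```

The job is handed in, at about 22.5 s of robot time: the markers are in the well, the empty cup is back on its coaster, and the ring is at the green mark. `finish_job` gives no verdict, so this rests on my last camera checks.

- **Pouring:** My first try at tipping the cup ran joint 3 into its limit. I worked out the arm's geometry from logged poses, turned the cup to another heading and tipped it to 115° over the well. All three markers lie on the well floor, with their caps about 27 mm above the desk.
- **Cup:** It stands upright and released. The last fits put its axis at (0.563, −0.242), against the coaster centre at about (0.562, −0.242). The coaster estimates differed by up to 5 mm in x between views, well inside the 25 mm allowed.
- **Dial:** I turned only the outer ring, by 1.30 rad, then regripped and added 0.07 rad. The pointer's last offset from the green mark was +0.015 rad (wrist view), −0.057 (side) and −0.04 (scene); the limit is ±0.12.
- **Red knob:** Its white line went from −1.20 to −1.23 rad in the wrist view, so it is unmoved within measuring error.
- **Bystanders:** I saw no contact and no shifted objects in the pictures I viewed, but did not re-measure their positions at the end. The arm was last seen open and clear above the dial.

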